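# Size a drone boom tube in the ring gauge

## Robot

A 7-joint arm with a two-finger parallel gripper is mounted at the origin on the work surface. World frame = base frame: x ahead of the robot, y to its left, z up, the work surface at z = 0. Lengths are in m, angles in rad, forces in N, time in s.
With the tool pointing down it reaches from about 0.425 to 0.875 m from the base axis. Payload 4.7 kg.
Tool frame: the origin (TCP) lies midway between the tips of the shut fingers; the grasp point (between the pads) lies robot.hold_point_z behind it (robot.hold_point_z is the distance from the TCP to the grasp point, in m); x points along the fingers, y is the direction in which the jaws open and shut, and the axes are right-handed (so a half turn about x gives the same grasp; the last joint's range is limited). The gripper opens to 87 mm and grips with 3 to 60 N. Pads are 19 mm wide; open, the fingers measure 117 mm over their backs; the gripper's body (75 mm by 190 mm) begins 51 mm behind the grasp point.
Start: joints at [1.189, 0.321, -0.07, 1.45, 0.023, 1.371, -0.057], TCP at [0.251, -0.6, 0.184] pointing down, gripper open.
Joint ranges: [-2.86, 2.86], [-0.3, 2.09], [-1.38, 1.24], [0.06, 2.45], [-1.56, 4.7], [0.09, 2.05], [-2.69, 2.69]. Speed limits (rad/s): [2.57, 2.57, 3.14, 3.14, 3.14, 3.14, 3.14].

## Interface

Orientations are given as [roll, pitch, yaw] about the fixed x, y, z axes, in that order (R = Rz(yaw) Ry(pitch) Rx(roll)).
In Python, from station import robot, imaging gives the robot as it stands.
- The arm moves only by the tool arm_command, never from a script. Its argument "targets" is a list of rows, each an object of numbers: "x", "y", "z": the shift along the tool's x, y, z in cm; "wx", "wy", "wz": the turn, a rotation vector about the tool's x, y, z in degrees. In form: [{"x": .., "y": .., "z": .., "wx": .., "wy": .., "wz": ..}, ...]. A call has 1 to 8 rows; each row is the pose to reach, as a shift and turn from the pose commanded when the call began, along the tool's axes at that moment; what a row does not reach only later rows make up. A row lasts 1/8 s, in which the tool goes at most 62.5 mm and 10.7 degrees, less where a joint would pass 70% of its speed; a pose out of reach is approached as far as the arm can. A call with a gripper value outside its range is refused whole. "claw" is the opening in per cent of the stroke, from 0 (shut) to 100 (fully open), set as the call begins (left out, the last holds). The fingers move at their own pace and stop on an object; the grip force is fixed at half the most. Time passes only in rows, so rows that repeat a pose let the fingers close. It gives the time, the measured TCP pose, the force and the opening at its end, in the units of the state.
- robot.state(): the state, without advancing time (a new reading comes with each control period).
- imaging.camera(name): name is "scene" or "top" or "wrist"; returns (picture, depth): 480x640x3 uint8, red, green, blue; 480x640 float32, m along the optical axis (not along the pixel's ray), 0 where there is no reading.
- imaging.camera_params(name): a dict with "vfov" (degrees; the focal length in pixels is half the picture's height over the tangent of half this angle, whatever the lens; pixels are square), "cx", "cy" (the principal point, pixels), "R" (3x3) and "t" (3): a world point X has camera coordinates R X + t; the wrist camera has in their place "tool_from_camera" (4x4, takes a point from camera to tool coordinates, whose origin is the TCP and whose axes are the tool frame's). Camera axes: x right, y down, z forward; pixel columns grow to the right and rows downward; lengths in m; the calibration is good to about 2 mm. A picture is of the moment at which its call begins: read the wrist's pose just before it. camera_params takes no time and is no camera call.
- robot.finish_job(): hands the job in, once; it reports no verdict.
The state is a dict: "clock": time; "joint_positions": joint angles; "dq": joint speeds; "joint_efforts": joint torques, N m; "eef_pos": TCP position; "tcp_rot": TCP orientation; "contact_force": force on the tool from outside, world axes, zero at the start; "torque": the same for the moment, N m; "gripper_width": finger opening in m.
Only numpy, scipy, OpenCV 4.12 (cv2) and the standard library are available. Lean on these libraries where they do the work, as an engineer would, in place of code of your own. Each camera call takes 0.05 s, during which the arm holds its last target.

## Task

Size the boom tube that stands in the blue holder: holding it by its orange grip, let it down through the rings of the gauge one after another from the largest, each time fully until its collar rests on the ring, until you come to a ring that will not let it in. Feel that ring stop it, lightly and centred over it, without ever forcing tube or gauge; then go back and leave the tube upright and fully home in the last ring that it passed, and let go. Leave the other tube in the red holder and everything else on the bench where it is.

Things in the scene. Friction and masses are not known exactly. Their poses are not given: they have to be found in the camera images.
- tube_a_center (a point): centre of one of two boom tubes (black tube, orange cap), half-way up, 46 mm above its foot and 25 mm below the middle of its grip; z up along the tube. The two differ only in the black tube's diameter; which is the thicker must be felt. At random one stands in the blue holder (to be sized), the other waits in the red
- tube_a_foot (a point): centre of the foot (lowest face, 0.8 mm chamfer) of that tube; z up along the tube. The tube's diameter is between 23 and 31 mm: it has 2 to 3 mm of play (in diameter) in the last ring that it passes, and the ring that stops it is 2 to 3 mm too small
- tube_a_collar (a point): centre of the underside of that tube's collar, 45 mm above its foot; z up along the tube
- tube_a: the whole tube, origin at its foot. On one axis, from the foot up: black tube 45 mm long, orange collar 40 mm across and 5 mm thick, round orange grip 26 mm across and 42 mm tall; 92 mm in all; about 80 g (varies)
- tube_b_center (a point): centre of the other of two boom tubes (black tube, orange cap), half-way up, 46 mm above its foot and 25 mm below the middle of its grip; z up along the tube. The two differ only in the black tube's diameter; which is the thicker must be felt. At random one stands in the blue holder (to be sized), the other waits in the red
- tube_b_foot (a point): centre of the foot (lowest face, 0.8 mm chamfer) of that tube; z up along the tube. The tube's diameter is between 23 and 31 mm: it has 2 to 3 mm of play (in diameter) in the last ring that it passes, and the ring that stops it is 2 to 3 mm too small
- tube_b_collar (a point): centre of the underside of that tube's collar, 45 mm above its foot; z up along the tube
- tube_b: the whole tube, origin at its foot. On one axis, from the foot up: black tube 45 mm long, orange collar 40 mm across and 5 mm thick, round orange grip 26 mm across and 42 mm tall; 92 mm in all; about 80 g (varies)
- gauge: the ring gauge, fixed to the bench: four horizontal steel rings in a row, carried by an aluminium rail along their near side (-x of its frame) over a grey base plate 90 x 250 mm. Origin at the bench under the middle of the row; the row runs along its y axis, largest ring at +y, smallest at -y, ring centres 58 mm apart. Rings are 48 mm across outside and 12 mm thick, flat tops 70 mm above the bench, open below for 48 mm
- ring1 (a point): centre of the top face of ring 1, hole 32 mm across (the largest); z up; rigid, it does not give
- ring2 (a point): centre of the top face of ring 2, hole 27 mm across; z up; rigid, it does not give
- ring3 (a point): centre of the top face of ring 3, hole 22 mm across; z up; rigid, it does not give
- ring4 (a point): centre of the top face of ring 4, hole 17 mm across (the smallest); z up; rigid, it does not give
- blue_holder_mouth (a point): centre of the top face of the blue holder, a fixed blue block 62 x 62 mm (80 x 80 mm at its foot) and 60 mm tall with a hole 34 mm across and 52 mm deep; the tube hangs in it by its collar, the foot 15 mm above the bench; it holds the tube to be gauged
- red_holder_mouth (a point): centre of the top face of the red holder, a fixed red block 62 x 62 mm (80 x 80 mm at its foot) and 60 mm tall with a hole 34 mm across and 52 mm deep; the tube hangs in it by its collar, the foot 15 mm above the bench; it holds the tube that must wait
- motor: bystander: small dark motor, 36 mm across, 36 mm tall; origin at the centre of its underside
- battery: bystander: grey and blue battery pack 50 x 95 x 36 mm; origin at the centre of its underside
- screwdriver: bystander: red screwdriver 170 mm long, lying; origin at the centre of its underside
- propeller: bystander: black two-blade propeller 212 mm across, lying; origin at the centre of its underside
- camera_mount: bystander: black and grey camera yoke 50 x 70 x 53 mm; origin at the centre of its underside
- screw_bin: bystander: small red open bin 110 x 100 x 50 mm; origin at the centre of its underside
Mind the look-alikes: they are no part of the job. What is shaped like the tube_b but yellow is not meant. What is shaped like the part that bears red_holder_mouth but green is not meant.

How it is judged:
On the way, in this order (a step that is already met when the one before it is completed fails the run):
1. the tube from the blue holder is let down through the largest ring until its collar is within 3 mm of the ring (((horizontal distance between tube_b_foot and red_holder_mouth below 0.008 m and (z of tube_a_collar in the frame of ring1 between -0.004 and 0.003 m and horizontal distance between tube_a_collar and ring1 below 0.004 m and angle between tube_a_collar's own z axis and vertical below 0.08 rad)) or (horizontal distance between tube_a_foot and red_holder_mouth below 0.008 m and (z of tube_b_collar in the frame of ring1 between -0.004 and 0.003 m and horizontal distance between tube_b_collar and ring1 below 0.004 m and angle between tube_b_collar's own z axis and vertical below 0.08 rad)))), for 0.1 s.
2. at the second ring: the thick tube is felt to be stopped by it (touching its top with more than 1 N, within 4 mm of its centre); the thin tube is let down through it to its collar (((horizontal distance between tube_b_foot and red_holder_mouth below 0.008 m and (contact force between tube_a and gauge above 1 N and horizontal distance between tube_a_foot and ring2 below 0.004 m and z of tube_a_foot in the frame of ring2 between -0.004 and 0.003 m and angle between tube_a_foot's own z axis and vertical below 0.12 rad)) or (horizontal distance between tube_a_foot and red_holder_mouth below 0.008 m and (z of tube_b_collar in the frame of ring2 between -0.004 and 0.003 m and horizontal distance between tube_b_collar and ring2 below 0.004 m and angle between tube_b_collar's own z axis and vertical below 0.08 rad)))), for 0.1 s.
3. the thick tube is let down again through the largest ring; the thin tube is felt to be stopped by the third ring (as above) (((horizontal distance between tube_b_foot and red_holder_mouth below 0.008 m and (z of tube_a_collar in the frame of ring1 between -0.004 and 0.003 m and horizontal distance between tube_a_collar and ring1 below 0.004 m and angle between tube_a_collar's own z axis and vertical below 0.08 rad)) or (horizontal distance between tube_a_foot and red_holder_mouth below 0.008 m and (contact force between tube_b and gauge above 1 N and horizontal distance between tube_b_foot and ring3 below 0.004 m and z of tube_b_foot in the frame of ring3 between -0.004 and 0.003 m and angle between tube_b_foot's own z axis and vertical below 0.12 rad)))), for 0.1 s.
At the end, for the whole second after the job is handed in: The tube from the blue holder stands in the smallest ring that lets it through (thick: largest ring, thin: second), collar within 3 mm of the ring's top and 4 mm of its centre, upright within 0.08 rad, released, at rest; the other tube still hangs in the red holder (((horizontal distance between tube_b_foot and red_holder_mouth below 0.008 m and ((z of tube_a_collar in the frame of ring1 between -0.004 and 0.003 m and horizontal distance between tube_a_collar and ring1 below 0.004 m and angle between tube_a_collar's own z axis and vertical below 0.08 rad) and (linear speed of tube_a below 0.02 m/s and contact force between tube_a and the fingers below 0.05 N))) or (horizontal distance between tube_a_foot and red_holder_mouth below 0.008 m and ((z of tube_b_collar in the frame of ring2 between -0.004 and 0.003 m and horizontal distance between tube_b_collar and ring2 below 0.004 m and angle between tube_b_collar's own z axis and vertical below 0.08 rad) and (linear speed of tube_b below 0.02 m/s and contact force between tube_b and the fingers below 0.05 N))))); the robot touches nothing.
It fails at once if a tube is pressed on the gauge with more than 35 N (contact force between any of tube_a, tube_b and gauge above 35 N).
It fails at once if the gauge is struck or pushed by the robot itself (more than 5 N) (contact force between gauge and the fingers above 5 N or contact force between gauge and the arm above 5 N).
It fails at once if the tube waiting in the red holder is disturbed (both tubes moved by more than 10 mm) (distance of each of tube_a_foot, tube_b_foot from where it was at the start of the episode above 0.01 m).
It fails at once if a bystander is moved by more than 15 mm (distance of any of motor, battery, screwdriver, propeller, camera_mount, screw_bin from where it was at the start of the episode above 0.015 m).
It also fails if it takes over 67 s, if anything falls off the work surface, if the arm or the gripper's body presses on something with over 40 N, if the wrist force passes 120 N, or if a joint passes its speed limit or range.

## Working session

There is one attempt and no reset: what is moved stays moved. The work goes in short steps, Python scripts to look and compute and a tool call to move; the robot and the scene stay as the last step left them, time stands still between calls to the robot, and variables do not carry over. Pictures are saved under pics/ and viewed, and the job is handed in when it is done.

Besides the shell and the picture viewer there is one more tool, called after "Request:" by a JSON object that holds its "name" and its "arguments". arm_command: Moves the arm, as the interface text tells. Its arguments: {"type":"object","properties":{"targets":{"type":"array"},"claw":{"type":"number"}},"required":["targets"]}

```bash
mkdir -p pics; cat > h.py <<'E'
import numpy as np, cv2
from station import robot, imaging
def save(n,p): cv2.imwrite('pics/'+n,p[:,:,::-1])
E
python3 - <<'E'
from h import *
s=robot.state(); print(s)
try: print(robot.hold_point_z)
except Exception as e: print(e)
for n in ['scene','top','wrist']:
    p,d=imaging.camera(n); save(n+'0.png',p); np.savez('pics/'+n+'0.npz',p=p,d=d)
    print(n,imaging.camera_params(n))
E
```

```text
{'clock': 0.0, 'joint_positions': array([ 1.18910867,  0.32184522, -0.07010649,  1.45169473,  0.02260395,
        1.37078087, -0.05691451]), 'dq': array([-5.96963520e-04,  6.13634561e-04,  1.98998942e-04,  7.12653399e-06,
        1.49045765e-03, -2.82252906e-04,  1.90504023e-03]), 'joint_efforts': array([ 3.55221414e-05, -4.91278875e+01, -4.03852919e-01, -3.12528098e+01,
       -6.38312730e-02,  4.37935092e-02,  1.87374853e-04]), 'eef_pos': array([ 0.25031546, -0.59918257,  0.18333742]), 'tcp_rot': array([-1.52166193,  1.56885568,  2.01575632]), 'contact_force': array([-0.67740294, -0.59869794, -0.54353828]), 'torque': array([ 0.00503144, -0.0034887 ,  0.00695677]), 'gripper_width': 0.0872822629755753}
0.0187
scene {'vfov': 42.014439859680344, 'cx': 314.3890849088178, 'cy': 237.8041537195231, 'R': array([[-0.73353969,  0.67942841,  0.01722115],
       [ 0.44916935,  0.50364701, -0.7379611 ],
       [-0.51006511, -0.53358854, -0.67462349]]), 't': array([ 0.41977918, -0.19996249,  1.76997492])}
top {'vfov': 47.30629834581511, 'cx': 307.1417363347494, 'cy': 234.67961543452785, 'R': array([[ 0.01630068, -0.99986416, -0.00244009],
       [-0.98923742, -0.01577244, -0.14546672],
       [ 0.14540847,  0.00478503, -0.98936014]]), 't': array([0.01493877, 0.57114333, 1.61545438])}
wrist {'vfov': 66.93038013839642, 'cx': 322.58952891627945, 'cy': 239.68810907800605, 'tool_from_camera': array([[ 8.53801878e-04, -2.96541418e-01,  9.55019611e-01,
        -2.00062863e-01],
       [ 9.99999154e-01,  1.19060927e-03, -5.24320326e-04,
         1.12623990e-03],
       [-9.81572509e-04,  9.55019251e-01,  2.96542184e-01,
        -8.00319589e-02],
       [ 0.00000000e+00,  0.00000000e+00,  0.00000000e+00,
         1.00000000e+00]])}
```

View pics/top0.png

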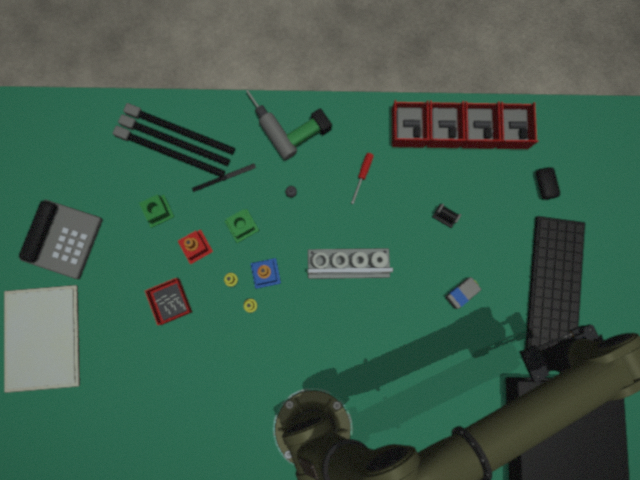

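View pics/scene0.png

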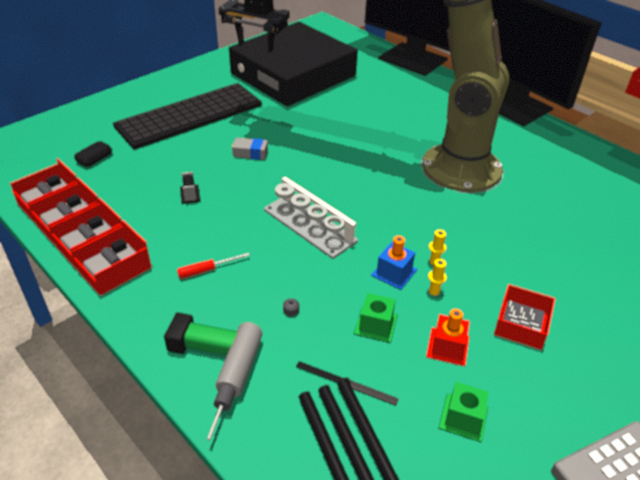

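View pics/wrist0.png

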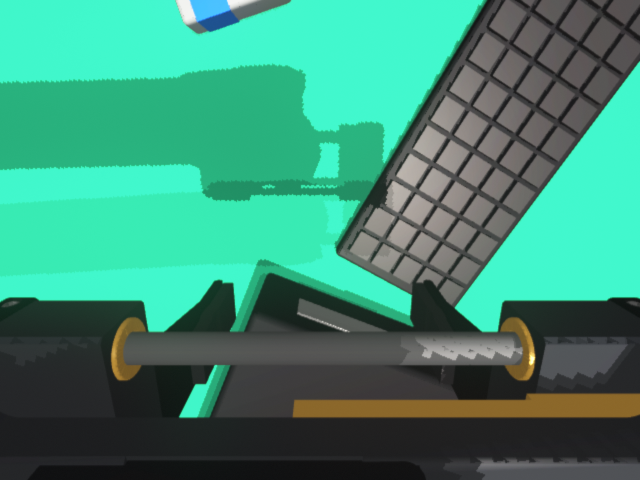

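```bash
cat >> h.py <<'E'
def f_of(c): return 240/np.tan(np.radians(c['vfov'])/2)
def cloud(n,d):
    c=imaging.camera_params(n); f=f_of(c)
    v,u=np.mgrid[0:480,0:640]
    X=np.stack([(u-c['cx'])/f*d,(v-c['cy'])/f*d,d],-1)
    return (X-c['t'])@c['R']
def proj(n,X):
    c=imaging.camera_params(n); f=f_of(c); x=c['R']@np.array(X)+c['t']
    return x[0]/x[2]*f+c['cx'],x[1]/x[2]*f+c['cy']
E
python3 - <<'E'
from h import *
for n in ['top','scene']:
    q=np.load(f'pics/{n}0.npz'); p,d=q['p'],q['d']; W=cloud(n,d)
    hsv=cv2.cvtColor(p,cv2.COLOR_RGB2HSV)
    rects={'top':{'blue':(240,250,290,295),'red':(170,225,215,265)},'scene':{'blue':(365,225,425,290),'red':(425,300,475,365)}}[n]
    big=cv2.resize
    for k,(u0,v0,u1,v1) in rects.items():
        w=W[v0:v1,u0:u1].reshape(-1,3); h=hsv[v0:v1,u0:u1].reshape(-1,3)
        org=(h[:,0]>8)&(h[:,0]<20)&(h[:,1]>120)&(h[:,2]>60)
        z=w[:,2]
        print(n,k,'orange',org.sum(),'zmax',np.percentile(z[org],[50,90,98]))
        m=org&(z>0.095); print(' grip top',m.sum(),w[m].mean(0),w[m].min(0),w[m].max(0))
        m=(~org)&(abs(z-0.06)<0.006); 
        pts=w[m][:,:2].astype(np.float32); r=cv2.minAreaRect(pts*1000); print(' holder',m.sum(),r, np.median(z[m]))
    if n=='top': rr=(300,240,400,285)
    else: rr=(255,170,365,260)
    u0,v0,u1,v1=rr
    w=W[v0:v1,u0:u1].reshape(-1,3); z=w[:,2]
    m=(z>0.064)&(z<0.078); r=cv2.minAreaRect((w[m][:,:2]*1000).astype(np.float32)); print(' gauge',m.sum(),r,np.histogram(z,bins=np.arange(-.01,.1,.005)))
    m=(z>0.004)&(z<0.12); r=cv2.minAreaRect((w[m][:,:2]*1000).astype(np.float32)); print(' all',m.sum(),r)
    im=p[v0-10:v1+10,u0-10:u1+10]; 
    a=cv2.resize(im,None,fx=6,fy=6,interpolation=cv2.INTER_CUBIC); save(f'g_{n}.png',a)
    u0,v0,u1,v1=(160,180,300,320) if n=='top' else (345,215,485,370)
    save(f'h_{n}.png',cv2.resize(p[v0:v1,u0:u1],None,fx=4,fy=4,interpolation=cv2.INTER_CUBIC)[:600])
E
```

```text
top blue orange 92 zmax [0.10251892 0.110332   0.11231172]
 grip top 51 [0.4537016  0.14660964 0.13769268] [0.32985209 0.01621506 0.09903346] [0.4684328  0.16077564 1.68138496]
 holder 292 ((456.4487609863281, 149.49729919433594), (62.162052154541016, 61.753963470458984), 12.610944747924805) 0.060638168953954796
top red orange 146 zmax [0.07454721 0.11008942 0.1139946 ]
 grip top 58 [0.53420866 0.36634622 0.10671092] [0.52269239 0.35549148 0.09738267] [0.54623767 0.38019942 0.11594612]
 holder 250 ((534.5438232421875, 367.972900390625), (63.724300384521484, 62.693328857421875), 31.729562759399414) 0.059779561669532785
 gauge 897 ((487.86639404296875, -103.61734008789062), (59.57695388793945, 247.91119384765625), 1.2699089050292969) (array([216, 805, 969, 755, 596, 117,  10,   2,   8,   4,   1,   0,   1,
        14, 117, 403, 381,  73,   2,   0,   0]), array([-0.01 , -0.005,  0.   ,  0.005,  0.01 ,  0.015,  0.02 ,  0.025,
        0.03 ,  0.035,  0.04 ,  0.045,  0.05 ,  0.055,  0.06 ,  0.065,
        0.07 ,  0.075,  0.08 ,  0.085,  0.09 ,  0.095]))
 all 2654 ((493.9023132324219, -107.3
[... 570 characters left out ...]
 holder 470 ((538.4325561523438, 369.4890441894531), (66.78821563720703, 61.826656341552734), 31.34158706665039) 0.06035829717877944
 gauge 1218 ((491.71160888671875, -104.1456298828125), (66.76365661621094, 255.4503631591797), 2.0274910926818848) (array([  35, 1672, 4219, 1027, 1216,  138,   17,   14,   17,   21,   17,
         13,   19,   60,  199,  463,  676,   33,    0,    0,    0]), array([-0.01 , -0.005,  0.   ,  0.005,  0.01 ,  0.015,  0.02 ,  0.025,
        0.03 ,  0.035,  0.04 ,  0.045,  0.05 ,  0.055,  0.06 ,  0.065,
        0.07 ,  0.075,  0.08 ,  0.085,  0.09 ,  0.095]))
 all 4416 ((456.07244873046875, -141.27699279785156), (356.42572021484375, 301.44287109375), 47.8126220703125)
```

View pics/g_top.png

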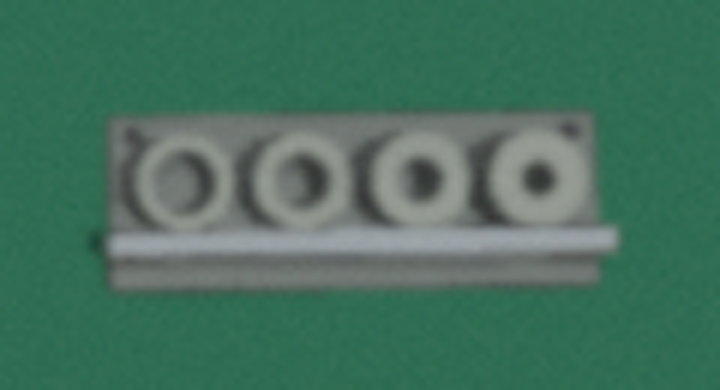

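View pics/h_top.png

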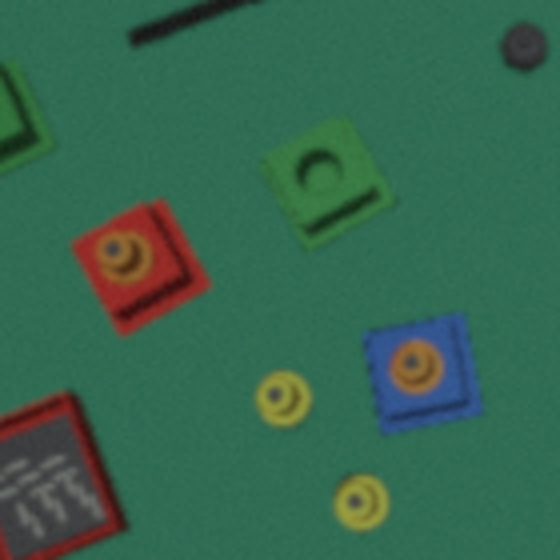

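View pics/h_scene.png

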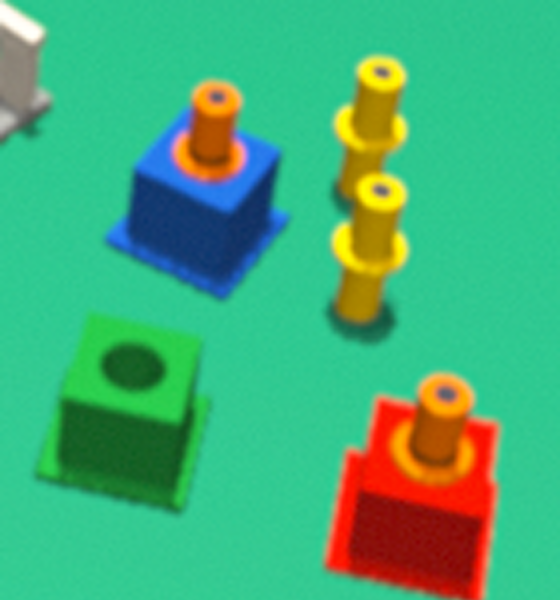

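View pics/g_scene.png

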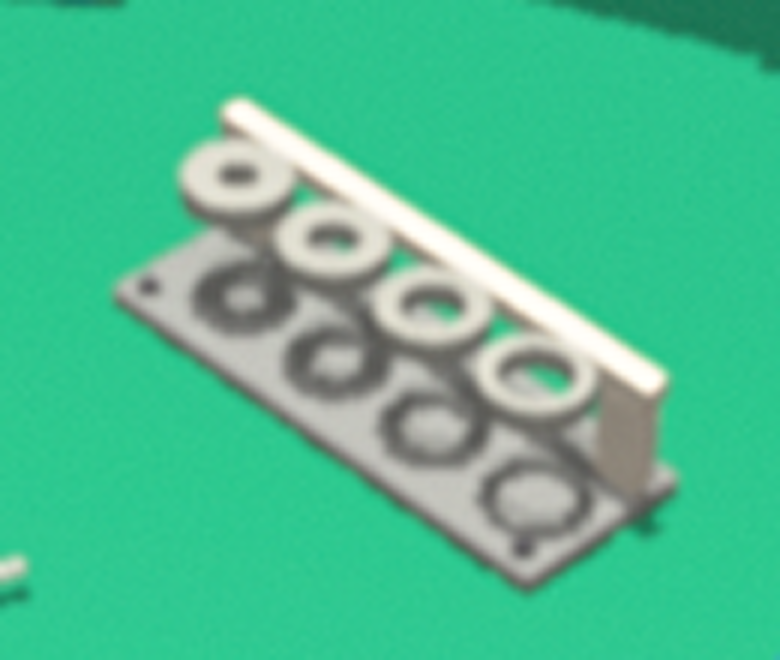

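```bash
cat >> h.py <<'E'
from scipy.spatial.transform import Rotation as Ro
def pose():
    s=robot.state(); return np.array(s['eef_pos']),Ro.from_euler('xyz',s['tcp_rot'])
def ray(n,u,v,z):
    c=imaging.camera_params(n); f=f_of(c)
    d=c['R'].T@np.array([(u-c['cx'])/f,(v-c['cy'])/f,1]); o=-c['R'].T@c['t']
    return o+d*(z-o[2])/d[2]
def delta(T,Rt=None):
    p,R=pose(); print('cm',np.round(R.inv().apply(np.array(T)-p)*100,2), end=' ')
    if Rt is not None: print('deg',np.round(np.degrees((R.inv()*Rt).as_rotvec()),2))
    else: print()
def wcam():
    p,R=pose(); P,d=imaging.camera('wrist'); return P,d,p,R
def wparams(p,R):
    c=imaging.camera_params('wrist'); M=c['tool_from_camera']
    Rc=R.as_matrix()@M[:3,:3]; o=R.apply(M[:3,3])+p
    return f_of(c),c['cx'],c['cy'],Rc,o
def wray(u,v,p,R,z):
    f,cx,cy,Rc,o=wparams(p,R); d=Rc@np.array([(u-cx)/f,(v-cy)/f,1]); return o+d*(z-o[2])/d[2]
def wproj(X,p,R):
    f,cx,cy,Rc,o=wparams(p,R); x=Rc.T@(np.array(X)-o); return x[0]/x[2]*f+cx,x[1]/x[2]*f+cy
E
python3 - <<'E'
from h import *
p,R=pose(); print(p, R.as_matrix().round(3))
for i in [(185,180),(302,180),(421,180),(540,179)]:
    print(ray('top',290+i[0]/6,230+i[1]/6,.07))
for i in [(535,372),(435,303),(333,237),(238,175)]:
    print('s',ray('scene',245+i[0]/780*130,160+i[1]/6,.07))
print('tubes',ray('top',160+410/4,180+362/4,.107),ray('scene',345+217/4,215+97/4,.107))
q=np.load('pics/scene0.npz');W=cloud('scene',q['d'])
print('rail',W[160+225//6-3:160+380//6+1:4,:][:, :0].shape, [W[160+b//6,245+a//6].round(3) for a,b in [(630,365),(640,380),(300,145),(450,240)]])
for n in 'xy': print(n)
print('yellow',[ray('top',160+a/4,180+b/4,.092) for a,b in [(275,396),(355,498)]])
E
```

```text
[ 0.25034857 -0.59933546  0.18361489] [[-0.001  0.386 -0.923]
 [ 0.001 -0.923 -0.386]
 [-1.    -0.001  0.   ]]
[ 0.49178273 -0.01763736  0.07      ]
[ 0.4927069  -0.07518804  0.07      ]
[ 0.49364671 -0.13371219  0.07      ]
[ 0.49508029 -0.19222747  0.07      ]
s [ 0.49510176 -0.01620402  0.07      ]
s [ 0.49569719 -0.0733846   0.07      ]
s [ 0.49823829 -0.13203735  0.07      ]
s [ 0.50046329 -0.1890734   0.07      ]
tubes [0.45504459 0.15055174 0.107     ] [0.45868604 0.15109103 0.107     ]
rail (8, 0, 3) [array([0.464, 0.005, 0.072]), array([0.466, 0.011, 0.068]), array([ 0.469, -0.185,  0.072]), array([ 0.468, -0.094,  0.075])]
x
y
yellow [array([0.43000613, 0.24896329, 0.092     ]), array([0.35764834, 0.18865689, 0.092     ])]
```

```bash
cat >> h.py <<'E'
def tool_R(yaw):  # gauge yaw psi: gauge y=( -sin, cos). tool x down, tool y = -gauge y
    gy=np.array([-np.sin(yaw),np.cos(yaw),0]); x=np.array([0,0,-1.]); y=-gy
    return Ro.from_matrix(np.stack([x,y,np.cross(x,y)],1))
E
python3 - <<'E'
from h import *
Rt=tool_R(np.radians(1.4))
delta([0.25,-0.6,0.28],Rt); delta([0.457,0.1505,0.24],Rt)
E
```

```text
cm [-9.64  0.03  0.06] deg [2.128e+01 2.000e-02 8.000e-02]
cm [ -5.55 -61.23 -47.98] deg [2.128e+01 2.000e-02 8.000e-02]
```

```bash
python3 - <<'E'
from h import *
Rt=tool_R(np.radians(1.4))
delta([0.5,-0.3,0.26],Rt)
E
```

```text
cm [ -7.62 -18.01 -34.57] deg [2.128e+01 2.000e-02 8.000e-02]
```

Request:
{"name": "arm_command", "arguments": {"targets": [{"x": -6,"wx": 6},{"x": -7.6,"y": -6,"z": -5,"wx": 14},{"x": -7.6,"y": -12,"z": -10,"wx": 21.2},{"x": -7.6,"y": -18,"z": -34.6,"wx": 21.2},{"x": -7.6,"y": -18,"z": -34.6,"wx": 21.2},{"x": -7.6,"y": -18,"z": -34.6,"wx": 21.2},{"x": -7.6,"y": -18,"z": -34.6,"wx": 21.2},{"x": -7.6,"y": -18,"z": -34.6,"wx": 21.2}], "claw": 100}}

```text
validation failed for argument at $.ta...
```

```bash
python3 - <<'E'
from h import *
Rt=tool_R(np.radians(1.4))
print(pose()[0]); delta([0.457,0.1505,0.24],Rt)
E
```

```text
[ 0.25034857 -0.59933546  0.18361489]
cm [ -5.55 -61.23 -47.98] deg [2.128e+01 2.000e-02 8.000e-02]
```

Request:
{"name": "arm_command", "arguments": {"targets": [{"x": -6,"y": 0,"z": 0,"wx": 6,"wy": 0,"wz": 0},{"x": -7.6,"y": -6,"z": -5,"wx": 14,"wy": 0,"wz": 0},{"x": -7.6,"y": -12,"z": -10,"wx": 21.2,"wy": 0,"wz": 0},{"x": -7.6,"y": -18,"z": -34.6,"wx": 21.2,"wy": 0,"wz": 0},{"x": -7.6,"y": -18,"z": -34.6,"wx": 21.2,"wy": 0,"wz": 0},{"x": -7.6,"y": -18,"z": -34.6,"wx": 21.2,"wy": 0,"wz": 0},{"x": -7.6,"y": -18,"z": -34.6,"wx": 21.2,"wy": 0,"wz": 0},{"x": -7.6,"y": -18,"z": -34.6,"wx": 21.2,"wy": 0,"wz": 0}], "claw": 100}}

```text
clock: 1.15
eef_pos: [0.5032, -0.296, 0.2602]
tcp_rot: [-1.952, 1.569, 1.221]
contact_force: [-0.0, -1.0, -0.6]
gripper_width: 0.0875
```

```bash
python3 - <<'E'
from h import *
Rt=tool_R(np.radians(1.4))
print(pose()[0]); delta([0.457,0.1505,0.25],Rt);delta([0.50,-0.10,0.25],Rt)
E
```

```text
[ 0.50321292 -0.29603446  0.26017985]
cm [  1.09 -44.78   3.21] deg [ 0.41 -0.04  0.09]
cm [  1.05 -19.6   -0.3 ] deg [ 0.41 -0.04  0.09]
```

Request:
{"name": "arm_command", "arguments": {"targets": [{"x": 1,"y": -6,"z": 0,"wx": 0,"wy": 0,"wz": 0},{"x": 1,"y": -12,"z": 0,"wx": 0.4,"wy": 0,"wz": 0},{"x": 1,"y": -18,"z": 0,"wx": 0.4,"wy": 0,"wz": 0},{"x": 1,"y": -19.6,"z": 0,"wx": 0.4,"wy": 0,"wz": 0},{"x": 1,"y": -19.6,"z": 0,"wx": 0.4,"wy": 0,"wz": 0},{"x": 1,"y": -19.6,"z": 0,"wx": 0.4,"wy": 0,"wz": 0}]}}

```text
clock: 1.9
eef_pos: [0.4952, -0.1067, 0.2502]
tcp_rot: [0.958, 1.57, -2.168]
contact_force: [-0.4, -0.6, 0.1]
gripper_width: 0.0871
```

```bash
python3 - <<'E'
from h import *
Rt=tool_R(np.radians(1.4))
P,d,p,R=wcam(); save('w1.png',P); np.savez('pics/w1.npz',p=P,d=d,pos=p,R=R.as_matrix()); print(p, R.as_matrix().round(4))
delta([0.457,0.1505,0.25],Rt)
for y in (-0.0165,-.0745,-.1325,-.1905): print(wproj([.495,y,.07],p,R))
E
```

```text
[ 0.49517607 -0.10665964  0.2501903 ] [[-5.000e-04  1.580e-02 -9.999e-01]
 [-7.000e-04 -9.999e-01 -1.580e-02]
 [-1.000e+00  7.000e-04  5.000e-04]]
cm [ 1.000e-02 -2.578e+01  3.420e+00] deg [-0.53  0.03 -0.02]
(np.float64(236.3762816044598), np.float64(204.6849832477828))
(np.float64(290.8683927935858), np.float64(205.57923511357808))
(np.float64(345.2741995131645), np.float64(206.4720706655027))
(np.float64(399.59390663416343), np.float64(207.36349326562578))
```

View pics/w1.png

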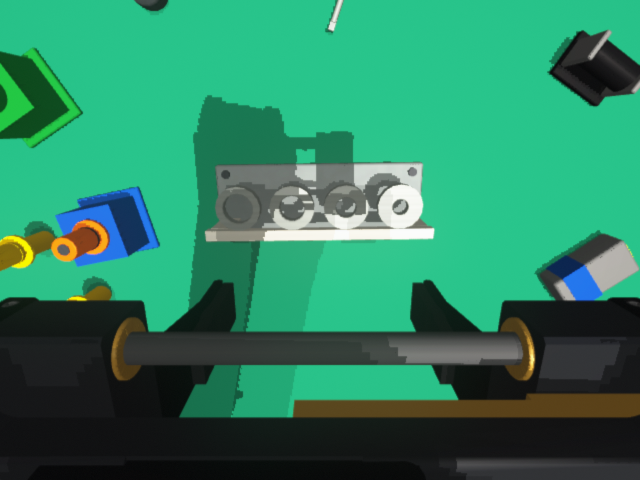

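```bash
python3 - <<'E'
from h import *
q=np.load('pics/w1.npz'); P,d,p,R=q['p'],q['d'],q['pos'],Ro.from_matrix(q['R'])
c=P[155:250,200:440]; a=cv2.resize(c,None,fx=3.3,fy=3.3,interpolation=cv2.INTER_CUBIC); save('w1c.png',a)
f,cx,cy,Rc,o=wparams(p,R)
v,u=np.mgrid[0:480,0:640]
W=np.stack([(u-cx)/f*d,(v-cy)/f*d,d],-1)@Rc.T+o
from scipy.optimize import least_squares
for k,y in enumerate((-0.0165,-.0745,-.1325,-.1905)):
    m=(abs(W[:,:,2]-.07)<.012)&(np.hypot(W[:,:,0]-.494,W[:,:,1]-y)<.030)&(W[:,:,0]>.478)
    print(m.sum(), np.median(W[m][:,2]),W[m].mean(0))
    im=(m*255).astype(np.uint8)
    rs=[16,13.5,11,8.5][k]/1000
    # edge fit: points per angle, model annulus area IoU
    X=W[160:240,205:435]
    # use ray intersection at z=.07 rather than depth xy
    uu,vv=np.meshgrid(np.arange(205,435),np.arange(160,240)); dr=np.stack([(uu-cx)/f,(vv-cy)/f,np.ones_like(uu)],-1)@Rc.T
    G=o+dr*((.07-o[2])/dr[...,2])[...,None]
    up=abs(X[...,2]-.07)<.01
    def cost(c):
        r=np.hypot(G[...,0]-c[0],G[...,1]-c[1]); ins=(r<.024)&(r>rs); sel=(r<.028)&(G[...,0]>c[0]-.012)
        s=lambda x:1/(1+np.exp(-x/.0006))
        soft=s(.024-r)*s(r-rs); return ((soft-up)**2*sel).sum()
    from scipy.optimize import minimize
    b=minimize(cost,[.494,y],method='Nelder-Mead',options=dict(initial_simplex=[[.494,y],[.498,y],[.494,y+.004]]))
    print(k+1,b.x,b.fun)
E
```

```text
785 0.06954686245977093 [ 0.4977378  -0.01758769  0.06855878]
1 [ 0.49152626 -0.01803861] 93.3524333610719
973 0.06969497442052375 [ 0.49719069 -0.07508708  0.06898946]
2 [ 0.49349784 -0.07524612] 68.60232154865523
1165 0.06974513488510992 [ 0.4976823  -0.13274542  0.06927639]
3 [ 0.49520681 -0.13249096] 62.344462850717086
1376 0.06970157935687257 [ 0.49856248 -0.19005     0.06917004]
4 [ 0.49718031 -0.18966683] 68.32543673199005
```

View pics/w1c.png

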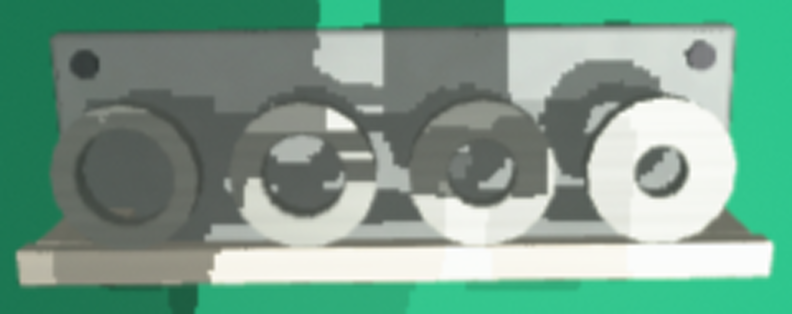

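Request:
{"name": "arm_command", "arguments": {"targets": [{"x": 0,"y": -6,"z": 1,"wx": 0,"wy": 0,"wz": 0},{"x": 0,"y": -12,"z": 2,"wx": 0.2,"wy": 0,"wz": 0},{"x": 0,"y": -18,"z": 3,"wx": 0.2,"wy": 0,"wz": 0},{"x": 0,"y": -24,"z": 3.4,"wx": 0.2,"wy": 0,"wz": 0},{"x": 0,"y": -25.6,"z": 3.4,"wx": 0.2,"wy": 0,"wz": 0},{"x": 0,"y": -25.6,"z": 3.4,"wx": 0.2,"wy": 0,"wz": 0},{"x": 0,"y": -25.6,"z": 3.4,"wx": 0.2,"wy": 0,"wz": 0}]}}

```text
clock: 2.82
eef_pos: [0.4572, 0.1486, 0.2501]
tcp_rot: [0.614, 1.57, -2.516]
contact_force: [1.3, -0.8, 0.4]
gripper_width: 0.0871
```

```bash
python3 - <<'E'
from h import *
P,d,p,R=wcam(); save('w2.png',P); np.savez('pics/w2.npz',p=P,d=d,pos=p,R=R.as_matrix()); print(p, R.as_matrix().round(4))
f,cx,cy,Rc,o=wparams(p,R)
v,u=np.mgrid[0:480,0:640]
W=np.stack([(u-cx)/f*d,(v-cy)/f*d,d],-1)@Rc.T+o
h=cv2.cvtColor(P,cv2.COLOR_RGB2HSV)
org=(h[...,0]>8)&(h[...,0]<20)&(h[...,1]>100)&(np.hypot(W[...,0]-.457,W[...,1]-.15)<.03)
for lo,hi in ((.1,.112),(.06,.069)):
    m=org&(W[...,2]>lo)&(W[...,2]<hi); w=W[m]
    (x,y),r=cv2.minEnclosingCircle((w[:,:2]*1000).astype(np.float32)); print(m.sum(),x,y,r,np.median(w[:,2]),w.mean(0))
    vv,uu=np.where(m); print(uu.min(),uu.max(),vv.min(),vv.max())
E
```

```text
[0.45723978 0.14857283 0.25014799] [[-6.000e-04  1.170e-02 -9.999e-01]
 [-5.000e-04 -9.999e-01 -1.170e-02]
 [-1.000e+00  5.000e-04  6.000e-04]]
396 455.1970520019531 149.89181518554688 12.769744873046875 0.10671094275367399 [0.45694016 0.15017879 0.10651962]
307 332 202 228
326 455.0247802734375 149.85023498535156 19.463722229003906 0.06483030590180205 [0.46210149 0.14986976 0.06480387]
303 337 189 218
```

View pics/w2.png

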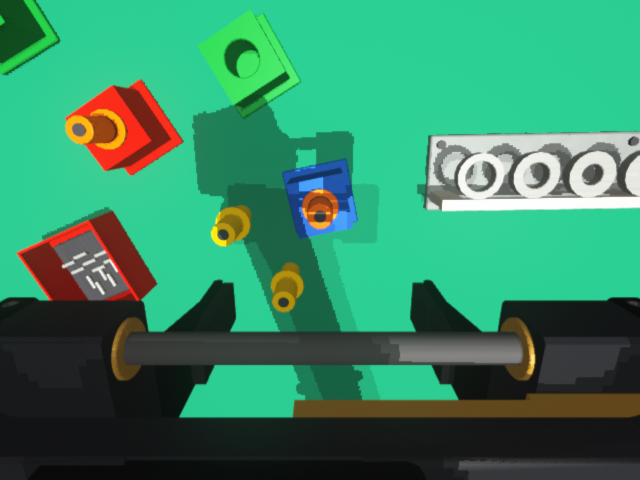

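```bash
python3 - <<'E'
from h import *
delta([0.4552,0.1499,0.0725],tool_R(np.radians(1.8)))
E
```

```text
cm [17.77 -0.14  0.19] deg [-1.15  0.03 -0.02]
```

Request:
{"name": "arm_command", "arguments": {"targets": [{"x": 3,"y": -0.14,"z": 0.19,"wx": -1.1,"wy": 0,"wz": 0},{"x": 8,"y": -0.14,"z": 0.19,"wx": -1.1,"wy": 0,"wz": 0},{"x": 11,"y": -0.14,"z": 0.19,"wx": -1.1,"wy": 0,"wz": 0},{"x": 11,"y": -0.14,"z": 0.19,"wx": -1.1,"wy": 0,"wz": 0},{"x": 11,"y": -0.14,"z": 0.19,"wx": -1.1,"wy": 0,"wz": 0}], "claw": 65}}

```text
clock: 3.5
eef_pos: [0.4558, 0.1518, 0.1417]
tcp_rot: [-2.972, 1.569, 0.203]
contact_force: [0.0, -0.5, 0.5]
gripper_width: 0.0576
```

```bash
python3 - <<'E'
from h import *
print(pose()[0]);delta([0.4552,0.1499,0.0725],tool_R(np.radians(1.8)))
P,d,p,R=wcam(); save('w3.png',P)
E
```

```text
[0.45580603 0.15181176 0.1417167 ]
cm [6.92 0.19 0.08] deg [ 0.09 -0.1   0.02]
```

View pics/w3.png

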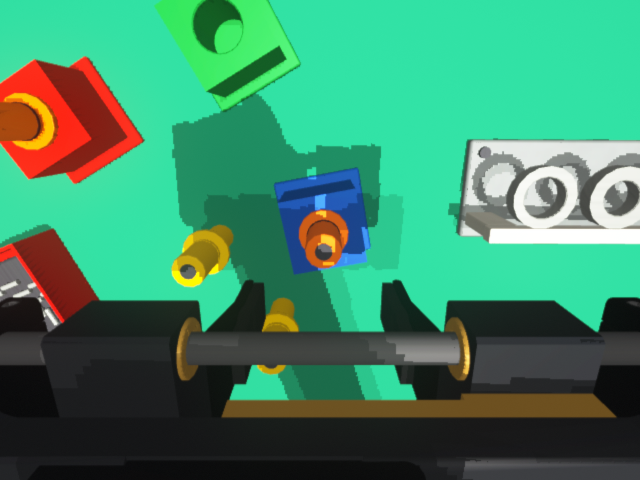

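Request:
{"name": "arm_command", "arguments": {"targets": [{"x": 3,"y": 0.1,"z": 0.05,"wx": 0,"wy": 0,"wz": 0},{"x": 5,"y": 0.1,"z": 0.05,"wx": 0,"wy": 0,"wz": 0},{"x": 6.9,"y": 0.1,"z": 0.05,"wx": 0,"wy": 0,"wz": 0},{"x": 6.9,"y": 0.1,"z": 0.05,"wx": 0,"wy": 0,"wz": 0},{"x": 6.9,"y": 0.1,"z": 0.05,"wx": 0,"wy": 0,"wz": 0},{"x": 6.9,"y": 0.1,"z": 0.05,"wx": 0,"wy": 0,"wz": 0}]}}

```text
clock: 4.3
eef_pos: [0.4552, 0.1515, 0.0727]
tcp_rot: [-3.118, 1.569, 0.058]
contact_force: [0.6, 0.2, 0.4]
gripper_width: 0.0566
```

```bash
python3 - <<'E'
from h import *
print(pose()[0],robot.state()['contact_force']);delta([0.4552,0.1499,0.0725],tool_R(np.radians(1.8)))
P,d,p,R=wcam(); save('w4.png',P)
E
```

```text
[0.45524733 0.15150864 0.07269499] [0.62141261 0.2118351  0.38564405]
cm [0.02 0.16 0.01] deg [ 0.17 -0.13  0.  ]
```

View pics/w4.png

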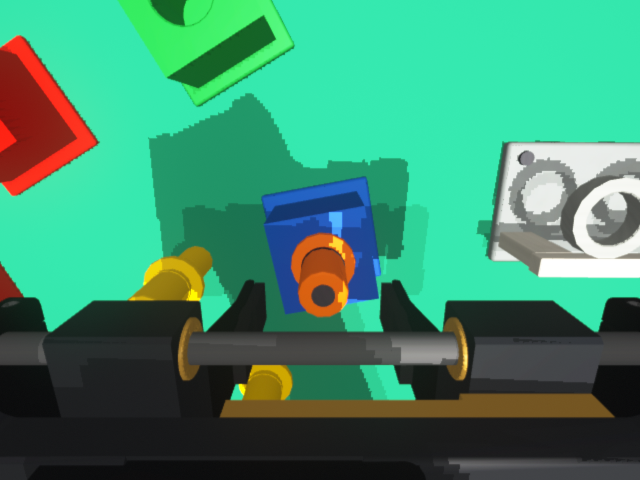

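Request:
{"name": "arm_command", "arguments": {"targets": [{"x": 0,"y": 0.05,"z": 0,"wx": 0,"wy": 0,"wz": 0},{"x": 0,"y": 0.05,"z": 0,"wx": 0,"wy": 0,"wz": 0},{"x": 0,"y": 0.05,"z": 0,"wx": 0,"wy": 0,"wz": 0},{"x": 0,"y": 0.05,"z": 0,"wx": 0,"wy": 0,"wz": 0},{"x": 0,"y": 0.05,"z": 0,"wx": 0,"wy": 0,"wz": 0},{"x": 0,"y": 0.05,"z": 0,"wx": 0,"wy": 0,"wz": 0}], "claw": 0}}

```text
clock: 5.1
eef_pos: [0.4542, 0.1508, 0.0714]
tcp_rot: [0.846, 1.571, -2.262]
contact_force: [-0.1, 0.1, 0.7]
gripper_width: 0.0055
```

```bash
python3 - <<'E'
from h import *
s=robot.state();print(pose()[0],s['contact_force'],s['torque'],s['gripper_width'])
P,d,p,R=wcam(); save('w5.png',P)
E
```

```text
[0.45418971 0.15083    0.07140516] [-0.08955524  0.0644897   0.67390872] [-0.00074295  0.01535171  0.02166007] 0.005458254632147348
```

View pics/w5.png

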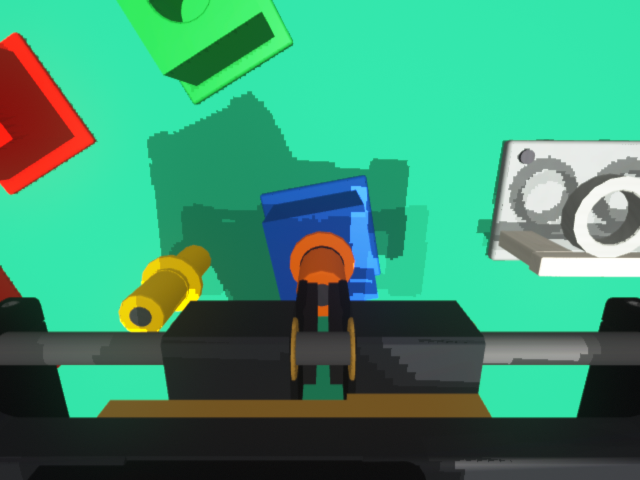

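```bash
python3 - <<'E'
from h import *
p,R=pose()
for X in ([0,0,0],[-.0187,0,0],[0,.0436,0],[0,.029,0]): print(X,wproj(p+R.apply(X),p,R))
for z in (.107,.065): print(wproj([.4552,.1499,z],p,R))
P,d,p,R=wcam()
print(d[290:400:10,308].round(3)); print(d[290:400:10,342].round(3)); print('tube',d[255:320:8,323].round(3)); print(robot.state()['gripper_width'])
c=imaging.camera_params('wrist')['tool_from_camera']
f,cx,cy,_,_=wparams(p,R)
for u,v in ((308,300),(308,330),(342,300),(323,265),(323,297),(323,310)):
    z=d[v,u]; print(u,v,(c@np.array([(u-cx)/f*z,(v-cy)/f*z,z,1]))[:3].round(4))
save('w6.png',cv2.resize(P[220:420,220:430],None,fx=3,fy=3))
E
```

```text
[0, 0, 0] (np.float64(319.9497535549638), np.float64(269.2888072919602))
[-0.0187, 0, 0] (np.float64(319.6979213973016), np.float64(282.1939232773573))
[0, 0.0436, 0] (np.float64(393.59870667230194), np.float64(269.36636630630113))
[0, 0.029, 0] (np.float64(368.93624728792685), np.float64(269.3403945041219))
(np.float64(321.31086620956955), np.float64(294.2616597678435))
(np.float64(321.5631969783314), np.float64(263.8397583286422))
[0.166 0.158 0.15  0.142 0.135 0.087 0.087 0.088 0.132 0.135 0.325]
[0.164 0.154 0.147 0.139 0.131 0.088 0.088 0.087 0.118 0.119 0.12 ]
tube [0.198 0.187 0.178 0.179 0.179 0.18  0.182 0.183 0.304]
0.002117136071734015
308 300 [-0.0572 -0.0048 -0.0087]
308 330 [-0.0814 -0.0038 -0.0085]
342 300 [-0.0602  0.0098 -0.0102]
323 265 [-0.0272  0.0018 -0.0133]
323 297 [-0.0364  0.0018  0.0001]
323 310 [-0.0357  0.0018  0.0077]
```

View pics/w6.png

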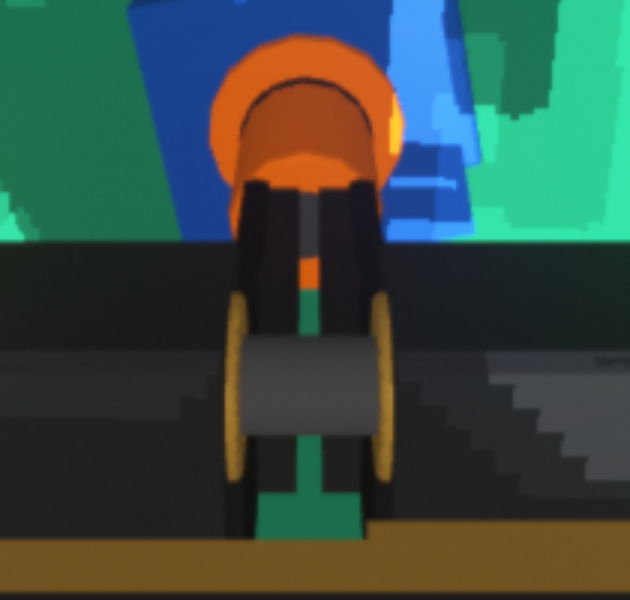

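```bash
python3 - <<'E'
from h import *
P,d,p,R=wcam()
save('w7.png',P)
c=imaging.camera_params('wrist')['tool_from_camera']
f,cx,cy,_,_=wparams(p,R)
v,u=np.mgrid[0:480,0:640]
T=np.stack([(u-cx)/f*d,(v-cy)/f*d,d],-1)@c[:3,:3].T+c[:3,3]
for uu in (220,306,308,312,340,344,430):
    print(uu,[(vv,*T[vv,uu].round(3)) for vv in range(276,330,4)])
s=robot.state(); print(s['gripper_width'],s['joint_positions'])
E
```

```text
220 [(276, np.float64(0.072), np.float64(-0.082), np.float64(0.035)), (280, np.float64(0.071), np.float64(-0.082), np.float64(0.038)), (284, np.float64(0.072), np.float64(-0.082), np.float64(0.042)), (288, np.float64(0.07), np.float64(-0.082), np.float64(0.045)), (292, np.float64(0.072), np.float64(-0.083), np.float64(0.049)), (296, np.float64(0.071), np.float64(-0.083), np.float64(0.052)), (300, np.float64(-0.113), np.float64(-0.026), np.float64(-0.037)), (304, np.float64(-0.116), np.float64(-0.025), np.float64(-0.037)), (308, np.float64(-0.118), np.float64(-0.024), np.float64(-0.037)), (312, np.float64(-0.119), np.float64(-0.024), np.float64(-0.037)), (316, np.float64(-0.122), np.float64(-0.023), np.float64(-0.037)), (320, np.float64(-0.123), np.float64(-0.023), np.float64(-0.036)), (324, np.float64(-0.127), np.float64(-0.022), np.float64(-0.038)), (328, np.float64(-0.127), np.float64(-0.022), np.float64(-0.037))]
306 [(276, np.float64(-0.035), np.float64(-0.007), np.float64(-0.011)), (280, np.float64(-0.038), np.float64(-0.006), np.float64(-0.01)), (284, np.float64(-0.043), np.flo
[... 4788 characters left out ...]
, (296, np.float64(0.072), np.float64(0.09), np.float64(0.053)), (300, np.float64(-0.114), np.float64(0.03), np.float64(-0.037)), (304, np.float64(-0.116), np.float64(0.029), np.float64(-0.037)), (308, np.float64(-0.117), np.float64(0.029), np.float64(-0.036)), (312, np.float64(-0.119), np.float64(0.028), np.float64(-0.036)), (316, np.float64(-0.122), np.float64(0.028), np.float64(-0.037)), (320, np.float64(-0.123), np.float64(0.027), np.float64(-0.037)), (324, np.float64(-0.125), np.float64(0.027), np.float64(-0.036)), (328, np.float64(-0.127), np.float64(0.026), np.float64(-0.037))]
0.0012286628873561052 [ 0.34543803  0.09461257 -0.74597499  1.98096234  0.07238234  1.09220528
 -1.96795812]
```

Request:
{"name": "arm_command", "arguments": {"targets": [{"x": 0,"y": 0,"z": 0,"wx": 0,"wy": 0,"wz": 0},{"x": 0,"y": 0,"z": 0,"wx": 0,"wy": 0,"wz": 0},{"x": 0,"y": 0,"z": 0,"wx": 0,"wy": 0,"wz": 0},{"x": 0,"y": 0,"z": 0,"wx": 0,"wy": 0,"wz": 0},{"x": 0,"y": 0,"z": 0,"wx": 0,"wy": 0,"wz": 0},{"x": 0,"y": 0,"z": 0,"wx": 0,"wy": 0,"wz": 0},{"x": 1,"y": -0.05,"z": -0.05,"wx": 0,"wy": 0,"wz": 0},{"x": 1,"y": -0.05,"z": -0.05,"wx": 0,"wy": 0,"wz": 0}], "claw": 65}}

```text
clock: 6.25
eef_pos: [0.4537, 0.1511, 0.0603]
tcp_rot: [0.112, 1.569, -2.995]
contact_force: [-0.1, 0.6, 1.0]
gripper_width: 0.0563
```

```bash
cat >> h.py <<'E'
def toolpts(d):
    c=imaging.camera_params('wrist'); M=c['tool_from_camera']; f=f_of(c)
    v,u=np.mgrid[0:480,0:640]
    return np.stack([(u-c['cx'])/f*d,(v-c['cy'])/f*d,d],-1)@M[:3,:3].T+M[:3,3]
E
python3 - <<'E'
from h import *
P,d,p,R=wcam(); save('w8.png',P); T=toolpts(d); print(p,robot.state()['contact_force'],robot.state()['gripper_width'])
print(R.as_matrix().round(4))
m=(T[...,0]<-.03)&(T[...,0]>-.075)&(abs(T[...,2]+.005)<.014)
m[:, :]&=abs(T[...,1])<.06
for s in (-1,1):
    mm=m&(T[...,1]*s>.015); w=T[mm]; print(s,mm.sum(),np.percentile(w,[1,50,99],axis=0).round(4))
E
```

```text
[0.45373999 0.1511053  0.0603129 ] [ 0.30097601 -0.57248333  0.25589594] 0.056085828641524754
[[-2.100e-03  3.470e-02 -9.994e-01]
 [-3.000e-04 -9.994e-01 -3.470e-02]
 [-1.000e+00  2.000e-04  2.100e-03]]
-1 1370 [[-0.0747 -0.0372 -0.0106]
 [-0.0586 -0.0293 -0.0085]
 [-0.0382 -0.0264  0.0079]]
1 1370 [[-0.0747  0.0294 -0.0106]
 [-0.0585  0.0323 -0.0086]
 [-0.0381  0.0402  0.008 ]]
```

View pics/w8.png

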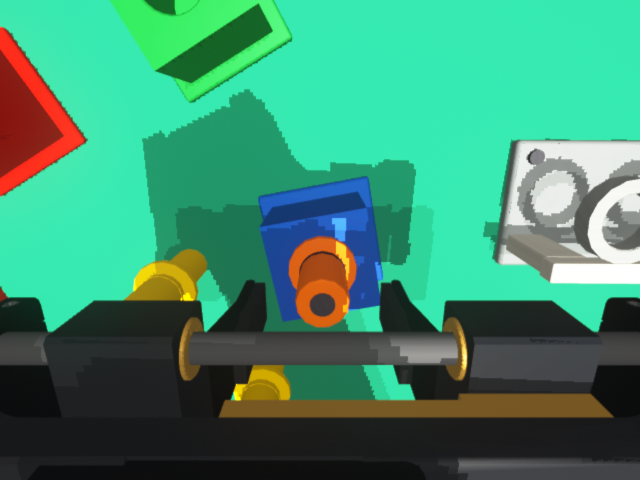

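Request:
{"name": "arm_command", "arguments": {"targets": [{"x": 1,"y": 0,"z": 0,"wx": 0,"wy": 0,"wz": 0},{"x": 2,"y": 0,"z": 0,"wx": 0,"wy": 0,"wz": 0},{"x": 2.7,"y": 0,"z": 0,"wx": 0,"wy": 0,"wz": 0},{"x": 2.7,"y": 0,"z": 0,"wx": 0,"wy": 0,"wz": 0},{"x": 2.7,"y": 0,"z": 0,"wx": 0,"wy": 0,"wz": 0}]}}

```text
clock: 6.92
eef_pos: [0.4548, 0.1515, 0.0345]
tcp_rot: [-2.759, 1.571, 0.417]
contact_force: [0.8, 0.3, -0.3]
gripper_width: 0.0564
```

```bash
python3 - <<'E'
from h import *
P,d,p,R=wcam(); save('w9.png',P); T=toolpts(d); print(p,robot.state()['contact_force'],robot.state()['gripper_width'])
h=cv2.cvtColor(P,cv2.COLOR_RGB2HSV)
org=(h[...,0]>5)&(h[...,0]<20)&(h[...,1]>100)&(abs(T[...,1])<.03)
W=p+R.apply(T.reshape(-1,3)).reshape(T.shape)
m=org&(abs(W[...,2]-.107)<.003); w=T[m]; print(m.sum(),cv2.minEnclosingCircle((w[:,1:]*1000).astype(np.float32)),W[m].mean(0))
E
```

```text
[0.45481404 0.1514781  0.03453396] [-0.09370909  0.08543003  0.33371383] 0.05674145902835694
1187 ((1.7656750679016113, -2.2287001609802246), 12.602554321289062) [0.46267445 0.15020227 0.10649527]
```

View pics/w9.png

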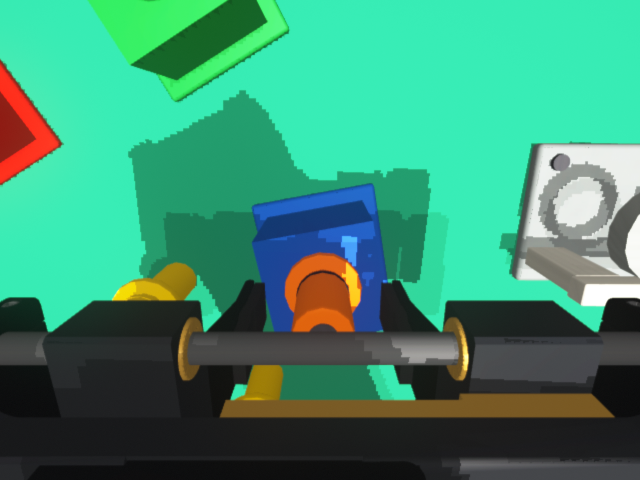

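Request:
{"name": "arm_command", "arguments": {"targets": [{"x": 0,"y": 0,"z": 0,"wx": 0,"wy": 0,"wz": 0},{"x": 0,"y": 0,"z": 0,"wx": 0,"wy": 0,"wz": 0},{"x": 0,"y": 0,"z": 0,"wx": 0,"wy": 0,"wz": 0},{"x": 0,"y": 0,"z": 0,"wx": 0,"wy": 0,"wz": 0},{"x": 0,"y": 0,"z": 0,"wx": 0,"wy": 0,"wz": 0},{"x": 0,"y": 0,"z": 0,"wx": 0,"wy": 0,"wz": 0}], "claw": 0}}

```text
clock: 7.72
eef_pos: [0.4547, 0.1513, 0.0345]
tcp_rot: [1.869, 1.571, -1.238]
contact_force: [-0.6, -0.0, 1.2]
gripper_width: 0.0253
```

```bash
python3 - <<'E'
from h import *
s=robot.state();print(pose()[0],s['contact_force'],s['torque'],s['gripper_width'])
E
```

```text
[0.45471026 0.15130872 0.03446169] [-0.62401463 -0.02277251  1.18766546] [ 0.01177013  0.01438345 -0.05316616] 0.025317084590819952
```

Request:
{"name": "arm_command", "arguments": {"targets": [{"x": -1,"y": 0,"z": 0,"wx": 0,"wy": 0,"wz": 0},{"x": -2.5,"y": 0,"z": 0,"wx": 0,"wy": 0,"wz": 0},{"x": -4.5,"y": 0,"z": 0,"wx": 0,"wy": 0,"wz": 0},{"x": -7,"y": 0,"z": 0,"wx": 0,"wy": 0,"wz": 0},{"x": -9,"y": 0,"z": 0,"wx": 0,"wy": 0,"wz": 0},{"x": -9,"y": 0,"z": 0,"wx": 0,"wy": 0,"wz": 0},{"x": -9,"y": 0,"z": 0,"wx": 0,"wy": 0,"wz": 0}]}}

```text
clock: 8.6
eef_pos: [0.4543, 0.1511, 0.1241]
tcp_rot: [0.935, 1.57, -2.172]
contact_force: [0.6, -0.5, -1.4]
gripper_width: 0.0253
```

```bash
python3 - <<'E'
from h import *
s=robot.state();print(pose()[0],s['contact_force'],s['torque'],s['gripper_width'])
P,d,p,R=wcam(); save('w10.png',P);np.savez('pics/w10.npz',p=P,d=d,pos=p,R=R.as_matrix())
# tube axis target at ring1 above: grasp center in tool (y .0015,z -.0013)
Rt=tool_R(np.radians(1.85))
ring1=np.array([.4918,-.0178,0]); T=ring1-Rt.apply([0,.0015,-.0013]); T[2]=.125; print(T); delta(T,Rt)
E
```

```text
[0.45434764 0.15112295 0.12413423] [ 0.58917932 -0.45178364 -1.37734079] [0.02281786 0.07513099 0.01084075] 0.025349403727566864
[ 0.49045225 -0.01634275  0.125     ]
cm [-0.12 16.86 -3.06] deg [ 0.13  0.07 -0.02]
```

View pics/w10.png

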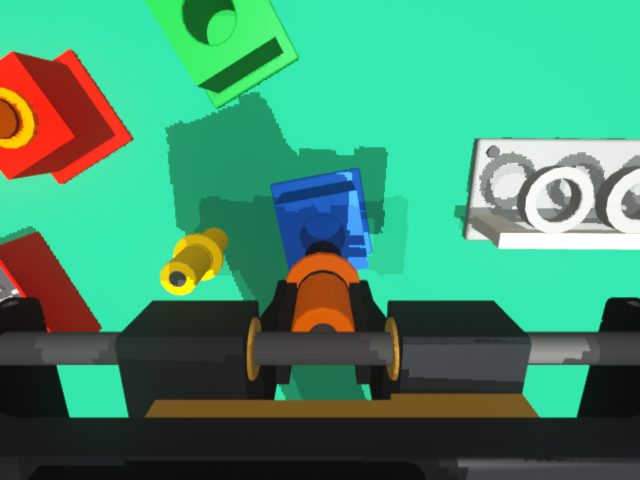

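Request:
{"name": "arm_command", "arguments": {"targets": [{"x": 0,"y": 3,"z": -0.5,"wx": 0,"wy": 0,"wz": 0},{"x": 0,"y": 8,"z": -1.5,"wx": 0,"wy": 0,"wz": 0},{"x": 0,"y": 13,"z": -2.5,"wx": 0,"wy": 0,"wz": 0},{"x": 0,"y": 16,"z": -3.06,"wx": 0,"wy": 0,"wz": 0},{"x": 0,"y": 16.86,"z": -3.06,"wx": 0,"wy": 0,"wz": 0},{"x": 0,"y": 16.86,"z": -3.06,"wx": 0,"wy": 0,"wz": 0},{"x": 0,"y": 16.86,"z": -3.06,"wx": 0,"wy": 0,"wz": 0},{"x": 0,"y": 16.86,"z": -3.06,"wx": 0,"wy": 0,"wz": 0}]}}

```text
clock: 9.65
eef_pos: [0.491, -0.0147, 0.1245]
tcp_rot: [3.042, 1.571, -0.063]
contact_force: [0.2, 0.0, -1.0]
gripper_width: 0.0253
```

```bash
python3 - <<'E'
from h import *
s=robot.state();print(s['contact_force'],s['torque'])
P,d,p,R=wcam(); save('w11.png',P);np.savez('pics/w11.npz',p=P,d=d,pos=p,R=R.as_matrix())
print(p,R.as_matrix().round(4)); save('w11c.png',cv2.resize(P[150:350,220:480],None,fx=3,fy=3))
S,_=imaging.camera('scene'); save('s11c.png',cv2.resize(S[120:280,240:440],None,fx=4,fy=3.75)[:600])
E
```

```text
[ 0.18531816  0.01178517 -0.95534627] [0.05430383 0.00950496 0.03304253]
[ 0.49098799 -0.01468418  0.12449675] [[ 1.000e-04  3.690e-02 -9.993e-01]
 [-0.000e+00 -9.993e-01 -3.690e-02]
 [-1.000e+00  0.000e+00 -1.000e-04]]
```

View pics/w11c.png

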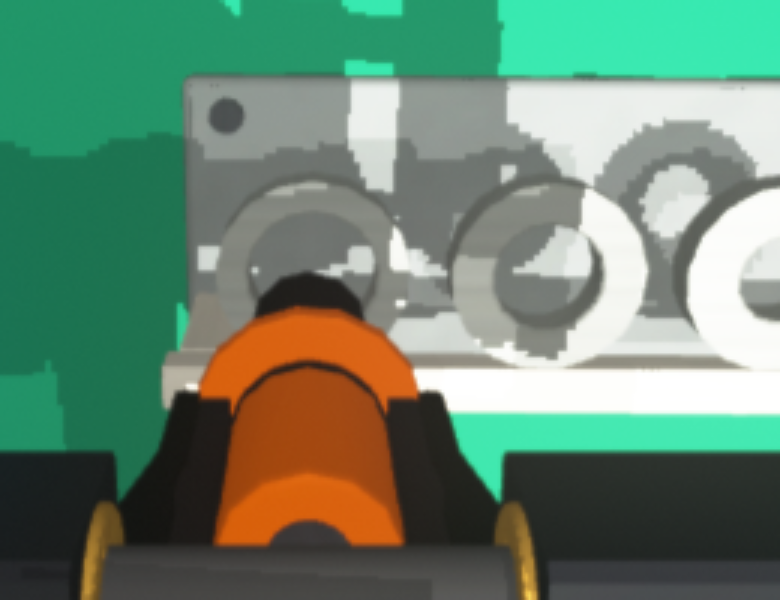

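View pics/s11c.png

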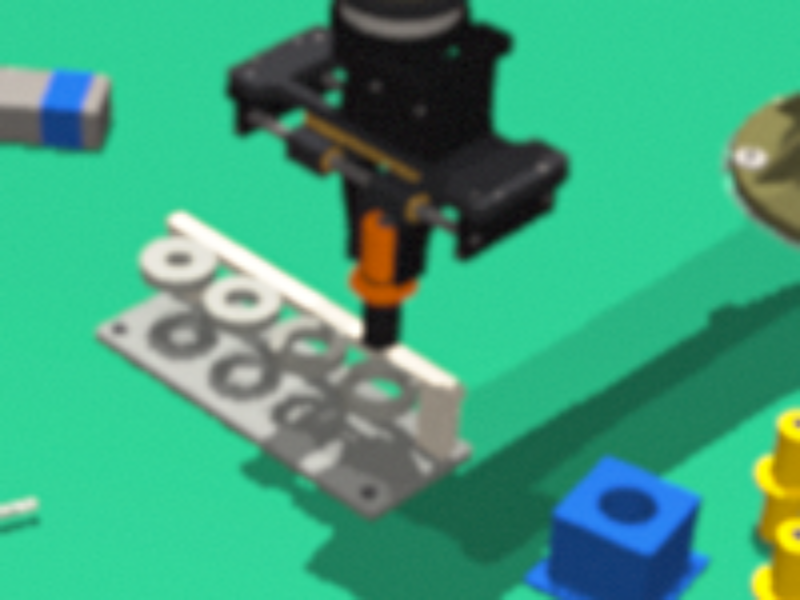

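```bash
cat > fit.py <<'E'
from h import *
from scipy.optimize import minimize
def gauge_fit(P,d,p,R,zt=.0697,x0=(.4944,-.1042,.032),rings=(0,1,2,3),verbose=True):
    f,cx,cy,Rc,o=wparams(p,R)
    T=toolpts(d); W=p+R.apply(T.reshape(-1,3)).reshape(T.shape)
    v,u=np.mgrid[0:480,0:640]
    dr=np.stack([(u-cx)/f,(v-cy)/f,np.ones(u.shape)],-1)@Rc.T
    G=o+dr*((zt-o[2])/dr[...,2])[...,None]
    up=(abs(W[...,2]-zt)<.009)
    occ=W[...,2]>zt+.009           # tube/gripper in front: unusable
    occ|=(d==0)
    occ=cv2.dilate(occ.astype(np.uint8),np.ones((5,5)))>0
    rad=[.016,.0135,.011,.0085]; s=lambda x:1/(1+np.exp(-np.clip(x/.0005,-40,40)))
    def cost(q):
        c=0
        ax=np.array([-np.sin(q[2]),np.cos(q[2])]); nx=np.array([np.cos(q[2]),np.sin(q[2])])
        for k in rings:
            cc=np.array(q[:2])+ax*(.087-.058*k)
            D=G[...,:2]-cc; r=np.hypot(D[...,0],D[...,1]); ox=D@nx
            sel=(r<.029)&(ox>-.014)&~occ
            c+=((s(.024-r[sel])*s(r[sel]-rad[k])-up[sel])**2).sum()
        return c
    x0=np.array(x0); sx=np.vstack([x0,x0+[.004,0,0],x0+[0,.004,0],x0+[0,0,.02]])
    b=minimize(cost,x0,method='Nelder-Mead',options=dict(initial_simplex=sx,xatol=1e-5,fatol=1e-3,maxiter=400))
    q=b.x; ax=np.array([-np.sin(q[2]),np.cos(q[2])])
    C=[q[:2]+ax*(.087-.058*k) for k in range(4)]
    if verbose: print('gauge',q[:2].round(4),'yaw deg',np.degrees(q[2]).round(2),'cost',round(b.fun,1),'rings',[c.round(4).tolist() for c in C])
    return C,q
def load(n):
    q=np.load(f'pics/{n}.npz'); return q['p'],q['d'],q['pos'],Ro.from_matrix(q['R'])
def collar(P,d,p,R):
    T=toolpts(d); h=cv2.cvtColor(P,cv2.COLOR_RGB2HSV)
    org=(h[...,0]>3)&(h[...,0]<22)&(h[...,1]>100)&(abs(T[...,1])<.03)&(abs(T[...,2])<.03)
    # collar top: tool x band farthest
    xs=T[org][:,0]; hist,e=np.histogram(xs,bins=np.arange(-.07,.0,.001)); 
    return T,org,hist,e
E
python3 - <<'E'
from fit import *
for n,r in (('w1',(0,1,2,3)),('w2',(0,1,2)),('w10',(0,)),('w11',(0,1,2)),('w11',(0,)),('w11',(1,2))):
    P,d,p,R=load(n); gauge_fit(P,d,p,R,rings=r)
P,d,p,R=load('w11'); T,org,h,e=collar(P,d,p,R); print([(round(b,3),a) for a,b in zip(h,e) if a>15])
m=org&(T[...,0]>-.036)&(T[...,0]<-.026); 
w=T[m]; print(np.median(w[:,0]))
m=org&(T[...,2]<.0); pts=T[m&(T[...,0]>-.04)]
print(cv2.minEnclosingCircle((pts[:,1:]*1000).astype(np.float32)))
E
```

```text
gauge [ 0.4941 -0.1039] yaw deg 1.79 cost 284.0 rings [[0.4914, -0.0169], [0.4932, -0.0749], [0.495, -0.1329], [0.4968, -0.1908]]
gauge [ 0.4944 -0.1015] yaw deg 2.1 cost 577.1 rings [[0.4912, -0.0145], [0.4933, -0.0725], [0.4955, -0.1305], [0.4976, -0.1884]]
gauge [ 0.4951 -0.1005] yaw deg 2.03 cost 521.0 rings [[0.492, -0.0136], [0.494, -0.0715], [0.4961, -0.1295], [0.4982, -0.1874]]
gauge [ 0.4948 -0.1032] yaw deg 1.96 cost 597.4 rings [[0.4918, -0.0162], [0.4938, -0.0742], [0.4957, -0.1322], [0.4977, -0.1901]]
gauge [ 0.4949 -0.1039] yaw deg 2.13 cost 106.6 rings [[0.4917, -0.0169], [0.4938, -0.0749], [0.496, -0.1329], [0.4982, -0.1908]]
gauge [ 0.4949 -0.1026] yaw deg 1.71 cost 432.6 rings [[0.4923, -0.0156], [0.4941, -0.0736], [0.4958, -0.1315], [0.4975, -0.1895]]
[(np.float64(-0.07), np.int64(76)), (np.float64(-0.069), np.int64(65)), (np.float64(-0.068), np.int64(67)), (np.float64(-0.067), np.int64(56)), (np.float64(-0.066), np.int64(74)), (np.float64(-0.065), np.int64(70)), (np.float64(-0.064), np.int64(58)), (np.float64(-0.063), np.int64(71)), (np.float64(-0.062), np.int64(6
[... 576 characters left out ...]
), (np.float64(-0.045), np.int64(40)), (np.float64(-0.044), np.int64(48)), (np.float64(-0.043), np.int64(40)), (np.float64(-0.042), np.int64(57)), (np.float64(-0.041), np.int64(50)), (np.float64(-0.04), np.int64(43)), (np.float64(-0.039), np.int64(47)), (np.float64(-0.038), np.int64(63)), (np.float64(-0.037), np.int64(95)), (np.float64(-0.036), np.int64(50)), (np.float64(-0.035), np.int64(21)), (np.float64(-0.032), np.int64(156)), (np.float64(-0.031), np.int64(664)), (np.float64(-0.03), np.int64(342)), (np.float64(-0.029), np.int64(67)), (np.float64(-0.028), np.int64(29)), (np.float64(-0.027), np.int64(25))]
-0.030306082440486798
((1.3194618225097656, -6.188066482543945), 18.738950729370117)
```

```bash
cat >> fit.py <<'E'
from scipy.optimize import least_squares
def tube_axis(P,d,xtop=-.0305):
    T=toolpts(d); h=cv2.cvtColor(P,cv2.COLOR_RGB2HSV)
    org=(h[...,0]>3)&(h[...,0]<22)&(h[...,1]>100)&(abs(T[...,1])<.03)&(abs(T[...,2])<.03)
    w=T[org&(T[...,0]<xtop-.006)&(T[...,0]>xtop-.034)]
    g=least_squares(lambda q: np.hypot(w[:,1]-q[0]-q[2]*(w[:,0]+.05),w[:,2]-q[1]-q[3]*(w[:,0]+.05))-.013,[.0015,-.001,0,0],loss='soft_l1',f_scale=.0005)
    print('grip axis at x=-.05 (y,z) slopes',g.x.round(4),len(w))
    m=org&(abs(T[...,0]-xtop)<.0025); w=T[m]; c0=np.array([.0015,-.001])
    for _ in range(5):
        a=np.arctan2(w[:,1]-c0[0],-(w[:,2]-c0[1])); r=np.hypot(w[:,1]-c0[0],w[:,2]-c0[1]); B=[]
        for lo in np.arange(-1.3,1.3,.1):
            s=(a>=lo)&(a<lo+.1)
            if s.sum()>4: i=np.where(s)[0][np.argmax(r[s])]; B.append(w[i,1:])
        B=np.array(B); gg=least_squares(lambda q:np.hypot(*(B-q).T)-.02,c0,loss='soft_l1',f_scale=.0005); c0=gg.x
    print('collar centre y,z',c0.round(4),len(B))
    # black tube below
    blk=(P.max(2)<60)&(T[...,0]>xtop+.006)&(T[...,0]<xtop+.052)&(abs(T[...,1])<.022)&(T[...,2]<.01)&(T[...,2]>-.03)
    w=T[blk]
    if len(w)>20:
        for rr in (.012,.0125,.0135,.0145,.015):
            g3=least_squares(lambda q:np.hypot(w[:,1]-q[0],w[:,2]-q[1])-rr,[.0015,-.001],loss='soft_l1',f_scale=.0005); print(' black r',rr,g3.x.round(4),g3.cost*1e6,len(w), 'foot x',w[:,0].max().round(4))
    return g.x,c0
E
python3 - <<'E'
from fit import *
for n in('w10','w11'):
    P,d,p,R=load(n); tube_axis(P,d)
    m=(P.max(2)<60)
    print(n)
C,q=gauge_fit(P,d,p,R,rings=(0,)); print('ring1 in tool',R.inv().apply(np.r_[C[0],.07]-p))
C,q=gauge_fit(P,d,p,R,rings=(0,1)); print('ring1 in tool',R.inv().apply(np.r_[C[0],.07]-p))
E
```

```text
grip axis at x=-.05 (y,z) slopes [ 0.0016 -0.0001 -0.0009 -0.0043] 1467
collar centre y,z [ 0.0015 -0.0003] 26
 black r 0.012 [ 0.0015 -0.0003] 7.595793574753535 312 foot x 0.0181
 black r 0.0125 [0.0015 0.0003] 8.985232860717403 312 foot x 0.0181
 black r 0.0135 [0.0015 0.0014] 14.225766612821293 312 foot x 0.0181
 black r 0.0145 [0.0015 0.0025] 20.60294745156543 312 foot x 0.0181
 black r 0.015 [0.0015 0.003 ] 23.826703446240312 312 foot x 0.0181
w10
grip axis at x=-.05 (y,z) slopes [ 0.0015 -0.0001 -0.0017 -0.0044] 1493
collar centre y,z [ 0.0014 -0.0003] 26
 black r 0.012 [ 0.0015 -0.0003] 6.504227149257076 307 foot x 0.0177
 black r 0.0125 [0.0014 0.0003] 7.3661677623664135 307 foot x 0.0177
 black r 0.0135 [0.0014 0.0014] 11.878450126346726 307 foot x 0.0177
 black r 0.0145 [0.0014 0.0025] 17.829640304018895 307 foot x 0.0177
 black r 0.015 [0.0014 0.003 ] 20.903749123500408 307 foot x 0.0177
w11
gauge [ 0.4949 -0.1039] yaw deg 2.13 cost 106.6 rings [[0.4917, -0.0169], [0.4938, -0.0749], [0.496, -0.1329], [0.4982, -0.1908]]
ring1 in tool [ 0.05449685  0.00227503 -0.00061064]
gauge [ 0.495  -0.1035] yaw deg 2.2 cost 322.1 rings [[0.4917, -0.0166], [0.4939, -0.0745], [0.4961, -0.1325], [0.4984, -0.1904]]
ring1 in tool [ 0.05449685  0.00189711 -0.00062486]
```

Request:
{"name": "arm_command", "arguments": {"targets": [{"x": 2,"y": 0.05,"z": -0.03,"wx": 0,"wy": 0,"wz": 0},{"x": 3.2,"y": 0.05,"z": -0.03,"wx": 0,"wy": 0,"wz": 0},{"x": 3.2,"y": 0.05,"z": -0.03,"wx": 0,"wy": 0,"wz": 0},{"x": 3.2,"y": 0.05,"z": -0.03,"wx": 0,"wy": 0,"wz": 0}]}}

```text
clock: 10.25
eef_pos: [0.4918, -0.0165, 0.0929]
tcp_rot: [3.012, 1.57, -0.095]
contact_force: [0.6, -0.6, -0.5]
gripper_width: 0.0251
```

```bash
python3 - <<'E'
from fit import *
s=robot.state();print(s['contact_force'],s['torque'])
P,d,p,R=wcam(); save('w12.png',P);np.savez('pics/w12.npz',p=P,d=d,pos=p,R=R.as_matrix()); print(p)
tube_axis(P,d)
C,q=gauge_fit(P,d,p,R,rings=(0,)); print('ring1 in tool',R.inv().apply(np.r_[C[0],.07]-p))
C,q=gauge_fit(P,d,p,R,rings=(0,1)); print('ring1 in tool',R.inv().apply(np.r_[C[0],.07]-p))
save('w12c.png',cv2.resize(P[150:350,220:480],None,fx=3,fy=3))
E
```

```text
[ 0.60104351 -0.59311907 -0.5417085 ] [0.04378879 0.05026536 0.00218381]
[ 0.49176636 -0.01649066  0.09289054]
grip axis at x=-.05 (y,z) slopes [ 0.0015 -0.0001 -0.0023 -0.0053] 1484
collar centre y,z [ 0.0015 -0.0003] 26
 black r 0.012 [ 0.0015 -0.0003] 6.817348945859718 311 foot x 0.0181
 black r 0.0125 [0.0015 0.0003] 7.766362050229698 311 foot x 0.0181
 black r 0.0135 [0.0014 0.0014] 12.334498083466276 311 foot x 0.0181
 black r 0.0145 [0.0014 0.0025] 18.299631961371304 311 foot x 0.0181
 black r 0.015 [0.0014 0.003 ] 21.375948631207287 311 foot x 0.0181
gauge [ 0.4949 -0.1039] yaw deg 2.0 cost 113.9 rings [[0.4919, -0.017], [0.4939, -0.075], [0.4959, -0.1329], [0.498, -0.1909]]
ring1 in tool [ 2.28906485e-02  5.10735476e-04 -9.33199229e-05]
gauge [ 0.4956 -0.1034] yaw deg 2.4 cost 433.8 rings [[0.4919, -0.0165], [0.4943, -0.0744], [0.4968, -0.1324], [0.4992, -0.1903]]
ring1 in tool [ 2.28906335e-02  4.38487890e-06 -1.35246953e-04]
```

View pics/w12c.png

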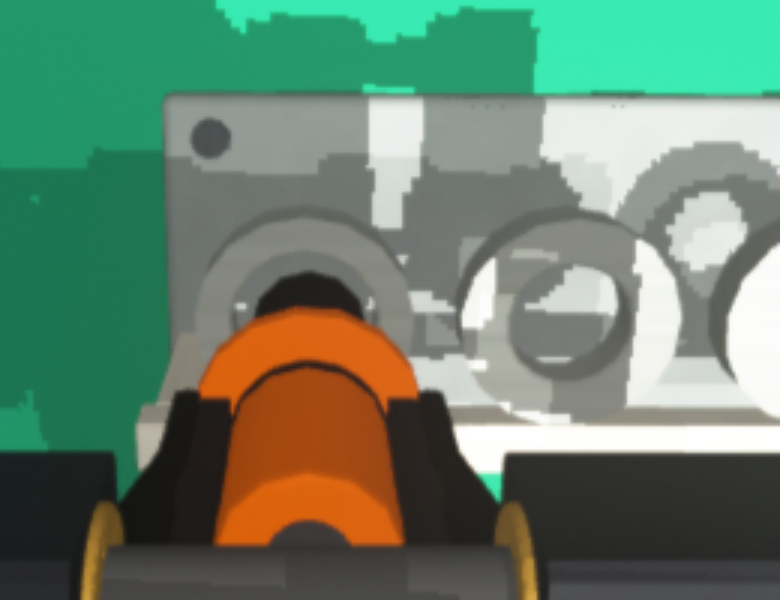

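Request:
{"name": "arm_command", "arguments": {"targets": [{"x": 0,"y": -0.1,"z": 0.02,"wx": 0,"wy": 0,"wz": 0},{"x": 1.5,"y": -0.1,"z": 0.02,"wx": 0,"wy": 0,"wz": 0},{"x": 3,"y": -0.1,"z": 0.02,"wx": 0,"wy": 0,"wz": 0},{"x": 4,"y": -0.1,"z": 0.02,"wx": 0,"wy": 0,"wz": 0},{"x": 4.4,"y": -0.1,"z": 0.02,"wx": 0,"wy": 0,"wz": 0},{"x": 4.4,"y": -0.1,"z": 0.02,"wx": 0,"wy": 0,"wz": 0},{"x": 4.4,"y": -0.1,"z": 0.02,"wx": 0,"wy": 0,"wz": 0}]}}

```text
clock: 11.18
eef_pos: [0.4916, -0.0156, 0.0488]
tcp_rot: [2.905, 1.57, -0.202]
contact_force: [-0.8, -0.6, -1.4]
gripper_width: 0.025
```

```bash
python3 - <<'E'
from fit import *
s=robot.state();print(s['contact_force'],s['torque'])
P,d,p,R=wcam(); save('w13.png',P);np.savez('pics/w13.npz',p=P,d=d,pos=p,R=R.as_matrix()); print(p)
tube_axis(P,d)
C,q=gauge_fit(P,d,p,R,rings=(0,)); print('ring1 in tool',R.inv().apply(np.r_[C[0],.07]-p))
save('w13c.png',cv2.resize(P[150:350,220:480],None,fx=3,fy=3))
E
```

```text
[-0.77025861 -0.59156973 -1.41682336] [0.03654299 0.05130106 0.01349693]
[ 0.49158432 -0.01561526  0.04880902]
grip axis at x=-.05 (y,z) slopes [ 0.0015 -0.0001 -0.0015 -0.006 ] 1499
collar centre y,z [ 0.0015 -0.0003] 26
gauge [ 0.4961 -0.1039] yaw deg 2.09 cost 76.5 rings [[0.4929, -0.017], [0.4951, -0.0749], [0.4972, -0.1329], [0.4993, -0.1909]]
ring1 in tool [-0.02118974  0.00140275 -0.00132345]
```

View pics/w13c.png

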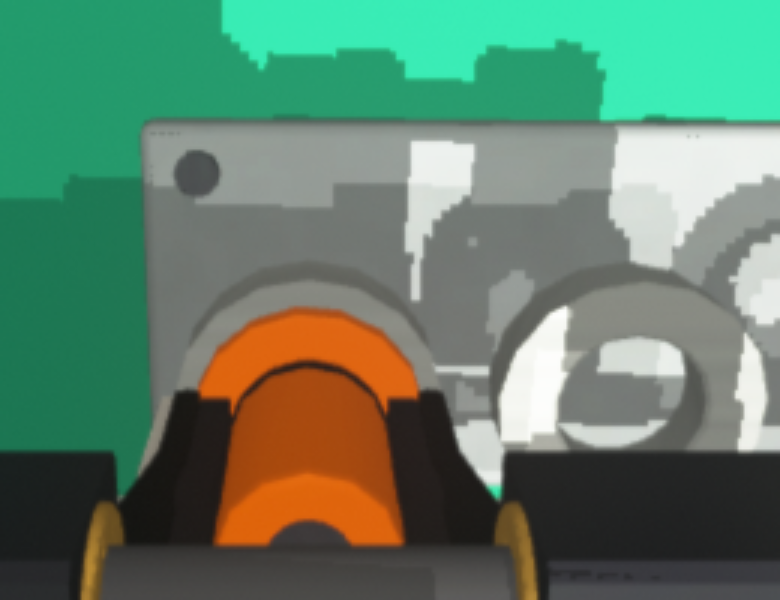

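Request:
{"name": "arm_command", "arguments": {"targets": [{"x": 0.2,"y": 0,"z": -0.05,"wx": 0,"wy": 0,"wz": 0},{"x": 0.35,"y": 0,"z": -0.05,"wx": 0,"wy": 0,"wz": 0},{"x": 0.35,"y": 0,"z": -0.05,"wx": 0,"wy": 0,"wz": 0},{"x": 0.4,"y": 0,"z": -0.05,"wx": 0,"wy": 0,"wz": 0}]}}

```text
clock: 11.72
eef_pos: [0.4917, -0.0156, 0.0444]
tcp_rot: [1.942, 1.571, -1.165]
contact_force: [-0.1, 0.0, 3.0]
gripper_width: 0.0254
```

Request:
{"name": "arm_command", "arguments": {"targets": [{"x": 0,"y": 0,"z": 0,"wx": 0,"wy": 0,"wz": 0},{"x": 0,"y": 0,"z": 0,"wx": 0,"wy": 0,"wz": 0}]}}

```text
clock: 11.98
eef_pos: [0.4917, -0.0156, 0.0445]
tcp_rot: [2.494, 1.571, -0.614]
contact_force: [-0.1, -0.5, -1.2]
gripper_width: 0.0254
```

```bash
python3 - <<'E'
from fit import *
s=robot.state();print(s['contact_force'],s['torque'],pose()[0],pose()[1].as_matrix().round(4))
P,d,p,R=wcam(); save('w14.png',P);np.savez('pics/w14.npz',p=P,d=d,pos=p,R=R.as_matrix()); print(p)
tube_axis(P,d)
S,_=imaging.camera('scene'); save('s14c.png',cv2.resize(S[120:280,240:440],None,fx=4,fy=3.75)[:600])
E
```

```text
[-0.14152692 -0.46365393 -1.21349906] [ 0.04542439  0.01915573 -0.03206473] [ 0.49172397 -0.0155998   0.04449401] [[ 1.000e-04  3.450e-02 -9.994e-01]
 [-1.000e-04 -9.994e-01 -3.450e-02]
 [-1.000e+00  1.000e-04 -1.000e-04]]
[ 0.49172397 -0.0155998   0.04449401]
grip axis at x=-.05 (y,z) slopes [ 0.0015 -0.0001 -0.0017 -0.0043] 1496
collar centre y,z [ 0.0015 -0.0003] 26
```

View pics/s14c.png

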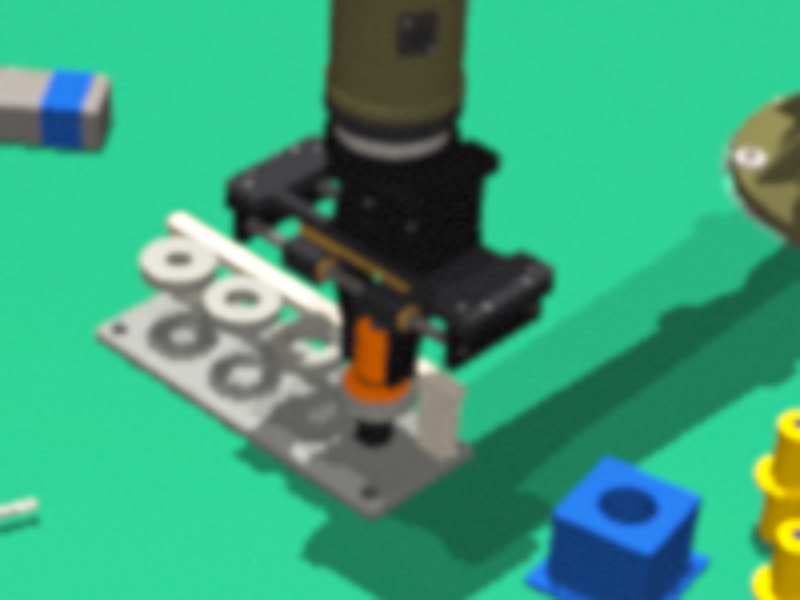

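Request:
{"name": "arm_command", "arguments": {"targets": [{"x": 0.06,"y": 0,"z": 0,"wx": 0,"wy": 0,"wz": 0},{"x": 0.1,"y": 0,"z": 0,"wx": 0,"wy": 0,"wz": 0},{"x": 0.1,"y": 0,"z": 0,"wx": 0,"wy": 0,"wz": 0}]}}

```text
clock: 12.45
eef_pos: [0.4917, -0.0156, 0.0444]
tcp_rot: [1.33, 1.57, -1.777]
contact_force: [-2.6, 0.4, 7.4]
gripper_width: 0.0252
```

Request:
{"name": "arm_command", "arguments": {"targets": [{"x": -1.5,"y": 0,"z": 0,"wx": 0,"wy": 0,"wz": 0},{"x": -3.5,"y": 0,"z": 0,"wx": 0,"wy": 0,"wz": 0},{"x": -5.5,"y": 0,"z": 0,"wx": 0,"wy": 0,"wz": 0},{"x": -6.2,"y": 0,"z": 0,"wx": 0,"wy": 0,"wz": 0},{"x": -6.2,"y": 2,"z": 0,"wx": 0,"wy": 0,"wz": 0},{"x": -6.2,"y": 5,"z": 0,"wx": 0,"wy": 0,"wz": 0},{"x": -6.2,"y": 5.8,"z": 0,"wx": 0,"wy": 0,"wz": 0},{"x": -6.2,"y": 5.8,"z": 0,"wx": 0,"wy": 0,"wz": 0}]}}

```text
clock: 13.45
eef_pos: [0.4934, -0.0733, 0.1052]
tcp_rot: [-0.959, 1.57, 2.217]
contact_force: [0.3, 0.3, -0.2]
gripper_width: 0.0254
```

Request:
{"name": "arm_command", "arguments": {"targets": [{"x": 0.5,"y": 0,"z": 0,"wx": 0,"wy": 0,"wz": 0},{"x": 0.5,"y": 0,"z": 0,"wx": 0,"wy": 0,"wz": 0}]}}

```text
clock: 13.7
eef_pos: [0.4932, -0.0723, 0.0998]
tcp_rot: [-0.416, 1.57, 2.762]
contact_force: [-0.2, 0.4, -0.8]
gripper_width: 0.0254
```

```bash
cat >> fit.py <<'E'
def rep(n,k):
    s=robot.state();print(s['contact_force'].round(2),s['torque'].round(3))
    P,d,p,R=wcam(); save(n+'.png',P);np.savez(f'pics/{n}.npz',p=P,d=d,pos=p,R=R.as_matrix()); print(p,R.as_matrix()[:,:2].round(4).tolist())
    g,c=tube_axis(P,d)
    for r in ((k,),(k-1,k,k+1) if k else (0,1)):
        C,q=gauge_fit(P,d,p,R,rings=r); print(r,'ring in tool',R.inv().apply(np.r_[C[k],.07]-p).round(4))
    save(n+'c.png',cv2.resize(P[150:350,220:480],None,fx=3,fy=3))
E
python3 - <<'E'
from fit import *
rep('w15',1)
E
```

```text
[-0.24  0.36 -0.78] [-0.023  0.083 -0.053]
[ 0.49320448 -0.07231729  0.09984811] [[-0.0011, 0.0364], [0.0004, -0.9993], [-1.0, -0.0005]]
grip axis at x=-.05 (y,z) slopes [ 0.0015 -0.0001 -0.0027 -0.0038] 1489
collar centre y,z [ 0.0015 -0.0003] 26
 black r 0.012 [ 0.0015 -0.0003] 6.424169995902446 315 foot x 0.0185
 black r 0.0125 [0.0014 0.0003] 7.533575045414736 315 foot x 0.0185
 black r 0.0135 [0.0014 0.0014] 12.57157121126517 315 foot x 0.0185
 black r 0.0145 [0.0014 0.0025] 19.002879836617574 315 foot x 0.0185
 black r 0.015 [0.0014 0.003 ] 22.294395339994487 315 foot x 0.0185
gauge [ 0.4947 -0.1038] yaw deg 2.17 cost 101.3 rings [[0.4914, -0.0169], [0.4936, -0.0748], [0.4958, -0.1328], [0.498, -0.1908]]
(1,) ring in tool [ 0.0298  0.0026 -0.0004]
gauge [ 0.4948 -0.1039] yaw deg 1.99 cost 725.1 rings [[0.4918, -0.0169], [0.4938, -0.0749], [0.4958, -0.1329], [0.4978, -0.1908]]
(0, 1, 2) ring in tool [ 0.0298  0.0026 -0.0005]
```

View pics/w15c.png

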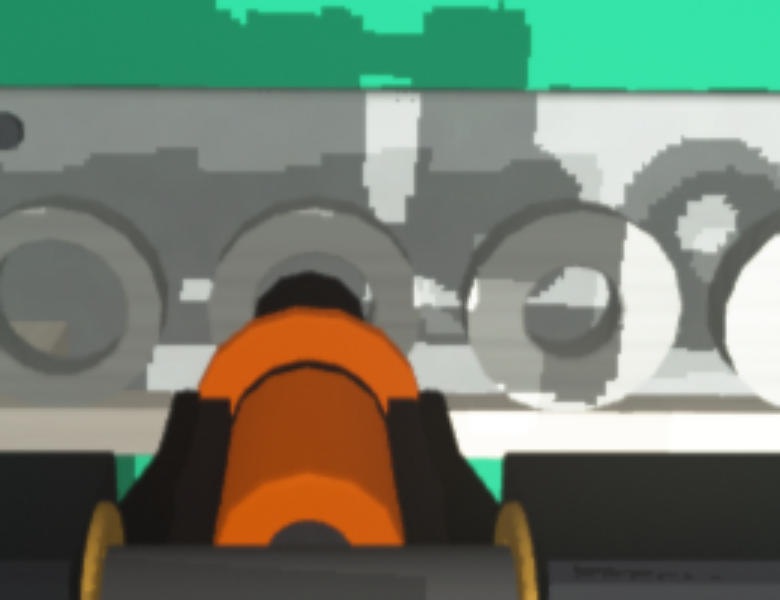

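Request:
{"name": "arm_command", "arguments": {"targets": [{"x": 0.3,"y": 0.09,"z": -0.01,"wx": 0,"wy": 0,"wz": 0},{"x": 0.7,"y": 0.09,"z": -0.01,"wx": 0,"wy": 0,"wz": 0},{"x": 0.7,"y": 0.09,"z": -0.01,"wx": 0,"wy": 0,"wz": 0},{"x": 0.7,"y": 0.09,"z": -0.01,"wx": 0,"wy": 0,"wz": 0}]}}

```text
clock: 14.25
eef_pos: [0.4938, -0.0745, 0.0934]
tcp_rot: [0.149, 1.571, -2.958]
contact_force: [0.9, 0.3, -0.7]
gripper_width: 0.0249
```

```bash
python3 - <<'E'
from fit import *
rep('w16',1)
E
```

```text
[ 0.88  0.32 -0.66] [0.024 0.004 0.02 ]
[ 0.49380818 -0.07445445  0.09341312] [[-0.0, 0.0344], [-0.0, -0.9994], [-1.0, 0.0]]
grip axis at x=-.05 (y,z) slopes [ 0.0015 -0.0001 -0.0018 -0.0038] 1488
collar centre y,z [ 0.0015 -0.0003] 26
 black r 0.012 [ 0.0014 -0.0002] 6.015976838339192 315 foot x 0.0178
 black r 0.0125 [0.0014 0.0003] 6.901056652216398 315 foot x 0.0178
 black r 0.0135 [0.0014 0.0014] 11.701298617584328 315 foot x 0.0178
 black r 0.0145 [0.0014 0.0025] 17.996194126027284 315 foot x 0.0178
 black r 0.015 [0.0014 0.003 ] 21.239480656229723 315 foot x 0.0178
gauge [ 0.4947 -0.104 ] yaw deg 2.17 cost 92.6 rings [[0.4914, -0.0171], [0.4936, -0.075], [0.4958, -0.133], [0.498, -0.1909]]
(1,) ring in tool [0.0234 0.0006 0.0002]
gauge [ 0.4949 -0.104 ] yaw deg 1.82 cost 766.0 rings [[0.4922, -0.017], [0.494, -0.075], [0.4958, -0.133], [0.4977, -0.1909]]
(0, 1, 2) ring in tool [ 0.0234  0.0005 -0.0002]
```

View pics/w16c.png

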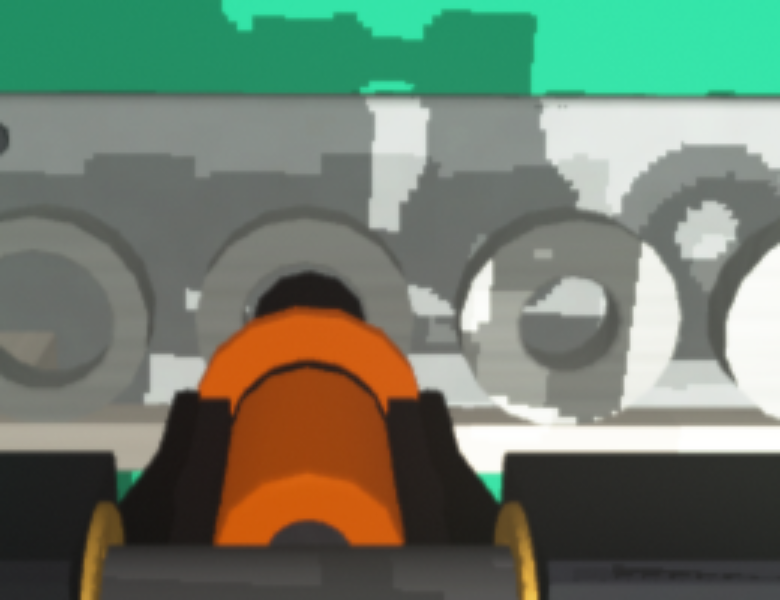

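Request:
{"name": "arm_command", "arguments": {"targets": [{"x": 0,"y": -0.08,"z": 0,"wx": 0,"wy": 0,"wz": 0},{"x": 0,"y": -0.08,"z": 0,"wx": 0,"wy": 0,"wz": 0},{"x": 0,"y": -0.08,"z": 0,"wx": 0,"wy": 0,"wz": 0},{"x": 0,"y": -0.08,"z": 0,"wx": 0,"wy": 0,"wz": 0}]}}

```text
clock: 14.8
eef_pos: [0.4938, -0.0737, 0.0935]
tcp_rot: [1.797, 1.571, -1.31]
contact_force: [-0.2, 0.0, -0.6]
gripper_width: 0.0254
```

```bash
python3 - <<'E'
from fit import *
rep('w17',1)
E
```

```text
[-0.17  0.05 -0.63] [0.001 0.003 0.   ]
[ 0.49377808 -0.07367699  0.09347004] [[0.0, 0.0345], [-0.0001, -0.9994], [-1.0, 0.0001]]
grip axis at x=-.05 (y,z) slopes [ 0.0015 -0.0001 -0.0026 -0.0037] 1490
collar centre y,z [ 0.0015 -0.0003] 26
 black r 0.012 [ 0.0015 -0.0002] 5.71237358537273 314 foot x 0.0191
 black r 0.0125 [0.0015 0.0003] 6.508885105013214 314 foot x 0.0191
 black r 0.0135 [0.0015 0.0014] 11.035082585168622 314 foot x 0.0191
 black r 0.0145 [0.0015 0.0025] 17.122841606858717 314 foot x 0.0191
 black r 0.015 [0.0015 0.003 ] 20.284815524092025 314 foot x 0.0191
gauge [ 0.4946 -0.1039] yaw deg 2.17 cost 88.2 rings [[0.4913, -0.017], [0.4935, -0.075], [0.4957, -0.1329], [0.4979, -0.1909]]
(1,) ring in tool [0.0235 0.0013 0.0003]
gauge [ 0.4948 -0.1039] yaw deg 1.73 cost 718.3 rings [[0.4921, -0.017], [0.4939, -0.0749], [0.4956, -0.1329], [0.4974, -0.1909]]
(0, 1, 2) ring in tool [ 0.0235  0.0013 -0.0001]
```

View pics/w17c.png

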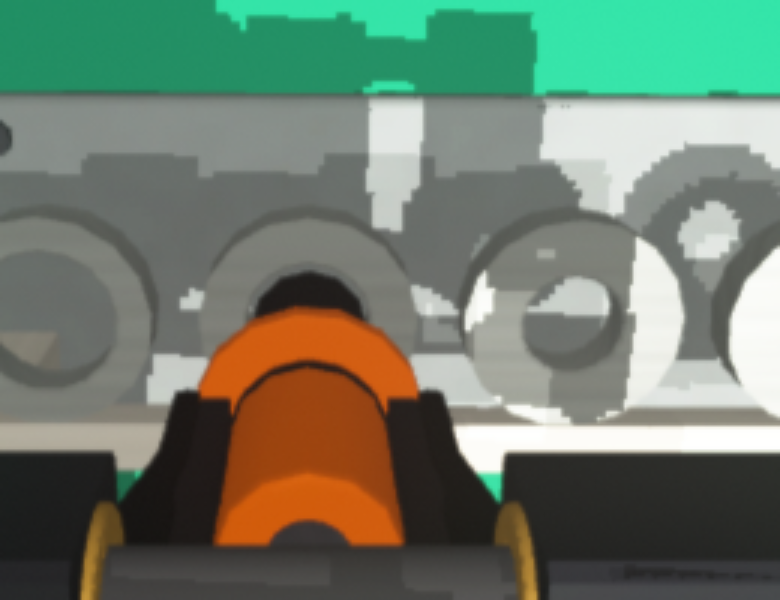

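Request:
{"name": "arm_command", "arguments": {"targets": [{"x": 0.3,"y": 0,"z": 0,"wx": 0,"wy": 0,"wz": 0},{"x": 0.45,"y": 0,"z": 0,"wx": 0,"wy": 0,"wz": 0},{"x": 0.55,"y": 0,"z": 0,"wx": 0,"wy": 0,"wz": 0},{"x": 0.55,"y": 0,"z": 0,"wx": 0,"wy": 0,"wz": 0}]}}

```text
clock: 15.35
eef_pos: [0.4937, -0.0737, 0.0878]
tcp_rot: [0.112, 1.571, -2.995]
contact_force: [-0.2, -0.4, -1.2]
gripper_width: 0.0255
```

Request:
{"name": "arm_command", "arguments": {"targets": [{"x": 0.3,"y": 0,"z": 0,"wx": 0,"wy": 0,"wz": 0},{"x": 0.6,"y": 0,"z": 0,"wx": 0,"wy": 0,"wz": 0},{"x": 0.6,"y": 0,"z": 0,"wx": 0,"wy": 0,"wz": 0}]}}

```text
clock: 15.72
eef_pos: [0.4935, -0.0736, 0.0815]
tcp_rot: [-0.263, 1.57, 2.913]
contact_force: [0.3, 0.2, -0.3]
gripper_width: 0.0251
```

Free; the tube passes. Continue to near the collar (38 mm to go).

Request:
{"name": "arm_command", "arguments": {"targets": [{"x": 0.8,"y": 0,"z": 0,"wx": 0,"wy": 0,"wz": 0},{"x": 1.6,"y": 0,"z": 0,"wx": 0,"wy": 0,"wz": 0},{"x": 2.4,"y": 0,"z": 0,"wx": 0,"wy": 0,"wz": 0},{"x": 3.2,"y": 0,"z": 0,"wx": 0,"wy": 0,"wz": 0},{"x": 3.4,"y": 0,"z": 0,"wx": 0,"wy": 0,"wz": 0},{"x": 3.4,"y": 0,"z": 0,"wx": 0,"wy": 0,"wz": 0}]}}

```text
clock: 16.48
eef_pos: [0.4936, -0.0736, 0.0477]
tcp_rot: [-0.233, 1.57, 2.943]
contact_force: [-0.5, -0.1, -1.5]
gripper_width: 0.0254
```

Request:
{"name": "arm_command", "arguments": {"targets": [{"x": 0.15,"y": 0,"z": 0,"wx": 0,"wy": 0,"wz": 0},{"x": 0.3,"y": 0,"z": 0,"wx": 0,"wy": 0,"wz": 0},{"x": 0.35,"y": 0,"z": 0,"wx": 0,"wy": 0,"wz": 0},{"x": 0.35,"y": 0,"z": 0,"wx": 0,"wy": 0,"wz": 0}]}}

```text
clock: 16.98
eef_pos: [0.4936, -0.0738, 0.0445]
tcp_rot: [0.674, 1.57, -2.433]
contact_force: [-1.8, -0.6, 0.7]
gripper_width: 0.0254
```

Request:
{"name": "arm_command", "arguments": {"targets": [{"x": 0.05,"y": 0,"z": 0,"wx": 0,"wy": 0,"wz": 0},{"x": 0.08,"y": 0,"z": 0,"wx": 0,"wy": 0,"wz": 0},{"x": 0.08,"y": 0,"z": 0,"wx": 0,"wy": 0,"wz": 0}]}}

```text
clock: 17.35
eef_pos: [0.4936, -0.0738, 0.0445]
tcp_rot: [0.888, 1.57, -2.219]
contact_force: [-5.8, -0.1, 7.3]
gripper_width: 0.0249
```

```bash
python3 - <<'E'
from fit import *
rep('w18',1)
E
```

```text
[-5.77 -0.1   7.35] [0.078 1.178 0.013]
[ 0.49362479 -0.07379902  0.04447085] [[-0.0005, 0.0345], [-0.0006, -0.9994], [-1.0, 0.0006]]
grip axis at x=-.05 (y,z) slopes [ 0.0015 -0.0001 -0.0036 -0.0022] 1484
collar centre y,z [ 0.0015 -0.0002] 26
gauge [ 0.495  -0.1041] yaw deg 1.97 cost 245.3 rings [[0.492, -0.0172], [0.494, -0.0751], [0.496, -0.1331], [0.4979, -0.1911]]
(1,) ring in tool [-0.0255  0.0014 -0.0003]
gauge [ 0.4947 -0.1041] yaw deg 1.65 cost 1165.4 rings [[0.4922, -0.0172], [0.4938, -0.0751], [0.4955, -0.1331], [0.4972, -0.1911]]
(0, 1, 2) ring in tool [-0.0255  0.0014 -0.0002]
```

View pics/w18c.png

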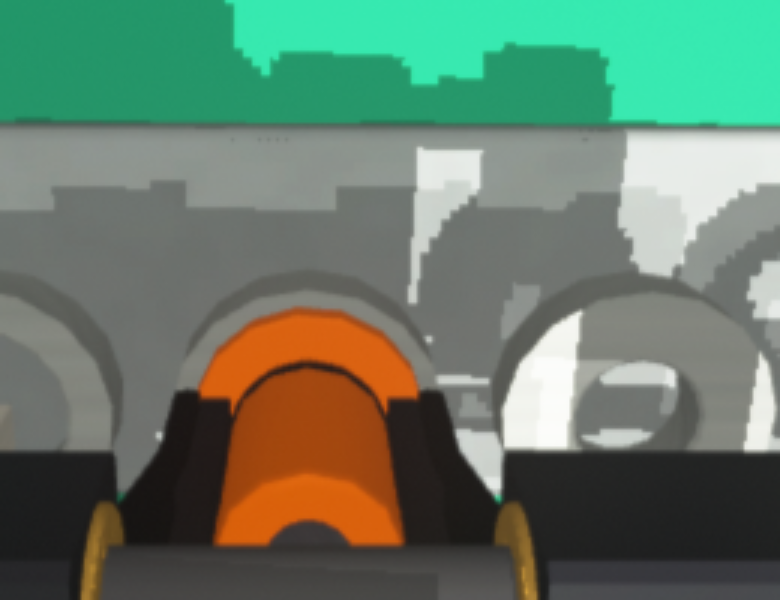

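Request:
{"name": "arm_command", "arguments": {"targets": [{"x": -1,"y": 0,"z": 0,"wx": 0,"wy": 0,"wz": 0},{"x": -3,"y": 0,"z": 0,"wx": 0,"wy": 0,"wz": 0},{"x": -5,"y": 0,"z": 0,"wx": 0,"wy": 0,"wz": 0},{"x": -5.8,"y": 0,"z": 0,"wx": 0,"wy": 0,"wz": 0},{"x": -5.8,"y": 2,"z": 0,"wx": 0,"wy": 0,"wz": 0},{"x": -5.8,"y": 5,"z": 0,"wx": 0,"wy": 0,"wz": 0},{"x": -5.8,"y": 5.8,"z": 0,"wx": 0,"wy": 0,"wz": 0},{"x": -5.8,"y": 5.8,"z": 0,"wx": 0,"wy": 0,"wz": 0}]}}

```text
clock: 18.4
eef_pos: [0.4952, -0.1323, 0.1009]
tcp_rot: [-0.663, 1.569, 2.511]
contact_force: [0.2, 0.4, -0.3]
gripper_width: 0.0252
```

Request:
{"name": "arm_command", "arguments": {"targets": [{"x": 0.5,"y": 0,"z": 0,"wx": 0,"wy": 0,"wz": 0},{"x": 0.6,"y": 0,"z": 0,"wx": 0,"wy": 0,"wz": 0},{"x": 0.6,"y": 0,"z": 0,"wx": 0,"wy": 0,"wz": 0},{"x": 0.6,"y": 0,"z": 0,"wx": 0,"wy": 0,"wz": 0}]}}

```text
clock: 18.9
eef_pos: [0.4959, -0.1313, 0.0957]
tcp_rot: [2.383, 1.571, -0.723]
contact_force: [1.0, 0.3, -1.0]
gripper_width: 0.0252
```

```bash
python3 - <<'E'
from fit import *
rep('w19',2)
E
```

```text
[ 0.96  0.27 -1.01] [ 0.058 -0.011 -0.011]
[ 0.49588354 -0.13133734  0.09573747] [[0.0002, 0.0351], [-0.0001, -0.9994], [-1.0, 0.0002]]
grip axis at x=-.05 (y,z) slopes [ 0.0015 -0.0001 -0.0018 -0.0038] 1488
collar centre y,z [ 0.0015 -0.0003] 26
 black r 0.012 [ 0.0015 -0.0003] 6.8646516794334 312 foot x 0.0177
 black r 0.0125 [0.0014 0.0003] 7.838904528637787 312 foot x 0.0177
 black r 0.0135 [0.0014 0.0014] 12.56183031776777 312 foot x 0.0177
 black r 0.0145 [0.0014 0.0025] 18.697725904613407 312 foot x 0.0177
 black r 0.015 [0.0014 0.003 ] 21.85364192470975 312 foot x 0.0177
gauge [ 0.4947 -0.1039] yaw deg 2.23 cost 55.7 rings [[0.4913, -0.017], [0.4936, -0.0749], [0.4958, -0.1329], [0.4981, -0.1909]]
(2,) ring in tool [0.0257 0.0016 0.0001]
gauge [ 0.4949 -0.104 ] yaw deg 1.67 cost 650.2 rings [[0.4924, -0.017], [0.494, -0.075], [0.4957, -0.133], [0.4974, -0.191]]
(1, 2, 3) ring in tool [0.0257 0.0016 0.0002]
```

View pics/w19c.png

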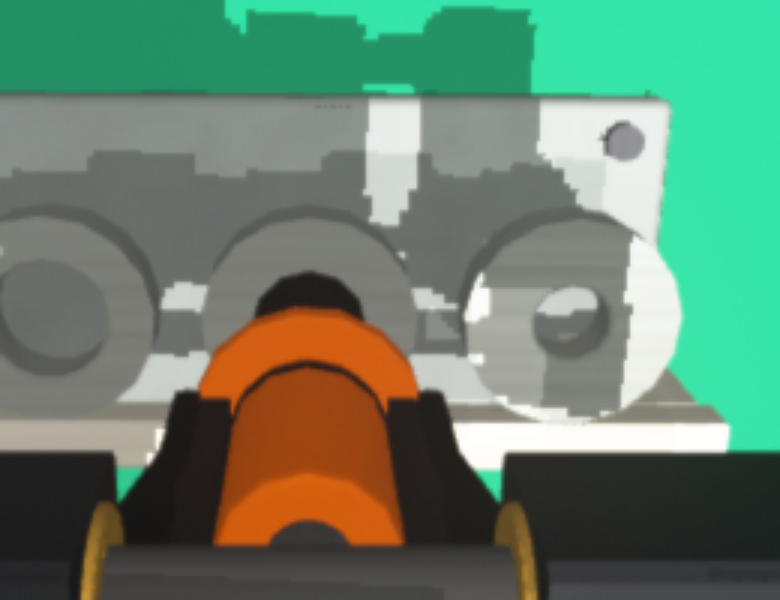

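Request:
{"name": "arm_command", "arguments": {"targets": [{"x": 0.3,"y": 0,"z": 0.03,"wx": 0,"wy": 0,"wz": 0},{"x": 0.5,"y": 0,"z": 0.03,"wx": 0,"wy": 0,"wz": 0},{"x": 0.55,"y": 0,"z": 0.03,"wx": 0,"wy": 0,"wz": 0},{"x": 0.55,"y": 0,"z": 0.03,"wx": 0,"wy": 0,"wz": 0}]}}

```text
clock: 19.45
eef_pos: [0.4954, -0.1317, 0.0901]
tcp_rot: [0.111, 1.571, -2.996]
contact_force: [-0.3, 0.1, -0.8]
gripper_width: 0.0253
```

Request:
{"name": "arm_command", "arguments": {"targets": [{"x": 0.06,"y": 0,"z": 0,"wx": 0,"wy": 0,"wz": 0},{"x": 0.1,"y": 0,"z": 0,"wx": 0,"wy": 0,"wz": 0},{"x": 0.1,"y": 0,"z": 0,"wx": 0,"wy": 0,"wz": 0}]}}

```text
clock: 19.82
eef_pos: [0.4957, -0.1317, 0.0895]
tcp_rot: [2.491, 1.57, -0.616]
contact_force: [-0.2, 0.4, 1.2]
gripper_width: 0.0251
```

Contact beginning at the expected height. A touch more.

Request:
{"name": "arm_command", "arguments": {"targets": [{"x": 0.05,"y": 0,"z": 0,"wx": 0,"wy": 0,"wz": 0},{"x": 0.07,"y": 0,"z": 0,"wx": 0,"wy": 0,"wz": 0},{"x": 0.07,"y": 0,"z": 0,"wx": 0,"wy": 0,"wz": 0},{"x": 0.07,"y": 0,"z": 0,"wx": 0,"wy": 0,"wz": 0}]}}

```text
clock: 20.32
eef_pos: [0.496, -0.1317, 0.0894]
tcp_rot: [2.602, 1.57, -0.505]
contact_force: [-1.7, 0.4, 4.9]
gripper_width: 0.0251
```

```bash
python3 - <<'E'
from fit import *
rep('w20',2)
E
```

```text
[-1.71  0.43  4.85] [ 0.213  0.389 -0.006]
[ 0.49595294 -0.13168642  0.08937116] [[0.0009, 0.0346], [-0.0005, -0.9994], [-1.0, 0.0006]]
grip axis at x=-.05 (y,z) slopes [ 0.0015 -0.0001 -0.0024  0.0005] 1477
collar centre y,z [ 0.0015 -0.0002] 26
 black r 0.012 [0.0014 0.0001] 5.949427710331448 290 foot x 0.0178
 black r 0.0125 [0.0014 0.0006] 6.995189495118534 290 foot x 0.0178
 black r 0.0135 [0.0014 0.0017] 11.385328683214947 290 foot x 0.0178
 black r 0.0145 [0.0014 0.0028] 16.90474363851934 290 foot x 0.0178
 black r 0.015 [0.0014 0.0033] 19.724819011374827 290 foot x 0.0178
gauge [ 0.4945 -0.104 ] yaw deg 2.52 cost 57.9 rings [[0.4907, -0.0171], [0.4932, -0.0751], [0.4958, -0.133], [0.4983, -0.1909]]
(2,) ring in tool [0.0194 0.0013 0.0002]
gauge [ 0.4948 -0.1039] yaw deg 1.81 cost 664.6 rings [[0.4921, -0.017], [0.4939, -0.075], [0.4957, -0.1329], [0.4976, -0.1909]]
(1, 2, 3) ring in tool [0.0194 0.0012 0.0003]
```

View pics/w20c.png

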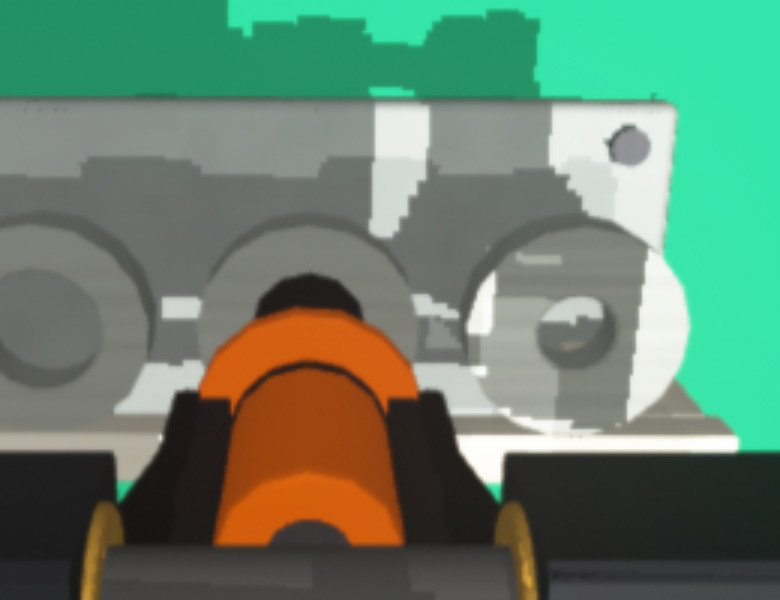

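Request:
{"name": "arm_command", "arguments": {"targets": [{"x": -0.6,"y": 0,"z": 0,"wx": 0,"wy": 0,"wz": 0},{"x": -1.2,"y": 0,"z": 0,"wx": 0,"wy": 0,"wz": 0},{"x": -1.2,"y": -2,"z": 0,"wx": 0,"wy": 0,"wz": 0},{"x": -1.2,"y": -5,"z": 0,"wx": 0,"wy": 0,"wz": 0},{"x": -1.2,"y": -5.8,"z": 0,"wx": 0,"wy": 0,"wz": 0},{"x": -1,"y": -5.8,"z": 0,"wx": 0,"wy": 0,"wz": 0},{"x": -0.7,"y": -5.8,"z": 0,"wx": 0,"wy": 0,"wz": 0},{"x": -0.7,"y": -5.8,"z": 0,"wx": 0,"wy": 0,"wz": 0}]}}

```text
clock: 21.38
eef_pos: [0.4931, -0.0746, 0.0949]
tcp_rot: [-0.04, 1.57, 3.135]
contact_force: [-0.2, 0.0, -1.8]
gripper_width: 0.0255
```

Request:
{"name": "arm_command", "arguments": {"targets": [{"x": 0,"y": 0,"z": 0,"wx": 0,"wy": 0,"wz": 0},{"x": 0,"y": 0,"z": 0,"wx": 0,"wy": 0,"wz": 0},{"x": 0,"y": 0,"z": 0,"wx": 0,"wy": 0,"wz": 0},{"x": 0,"y": 0,"z": 0,"wx": 0,"wy": 0,"wz": 0}]}}

```text
clock: 21.88
eef_pos: [0.4935, -0.0737, 0.0955]
tcp_rot: [1.971, 1.571, -1.136]
contact_force: [-0.2, -0.1, -0.7]
gripper_width: 0.0253
```

```bash
python3 - <<'E'
from fit import *
rep('w21',1)
E
```

```text
[-0.16 -0.12 -0.73] [ 0.006  0.068 -0.031]
[ 0.49349146 -0.07369685  0.09546689] [[0.0001, 0.0345], [-0.0001, -0.9994], [-1.0, 0.0001]]
grip axis at x=-.05 (y,z) slopes [ 0.0016 -0.0001 -0.0014 -0.0038] 1491
collar centre y,z [ 0.0015 -0.0003] 26
 black r 0.012 [ 0.0015 -0.0003] 6.4344089924114 314 foot x 0.0177
 black r 0.0125 [0.0015 0.0003] 7.114174257882751 314 foot x 0.0177
 black r 0.0135 [0.0015 0.0014] 11.450362372957326 314 foot x 0.0177
 black r 0.0145 [0.0015 0.0025] 17.416685758021195 314 foot x 0.0177
 black r 0.015 [0.0014 0.003 ] 20.532201214526175 314 foot x 0.0177
gauge [ 0.4947 -0.1039] yaw deg 2.29 cost 91.6 rings [[0.4912, -0.017], [0.4936, -0.0749], [0.4959, -0.1329], [0.4982, -0.1909]]
(1,) ring in tool [ 0.0255  0.0013 -0.    ]
gauge [ 0.4948 -0.104 ] yaw deg 1.93 cost 693.5 rings [[0.4918, -0.017], [0.4938, -0.075], [0.4957, -0.1329], [0.4977, -0.1909]]
(0, 1, 2) ring in tool [ 0.0255  0.0013 -0.0002]
```

View pics/w21c.png

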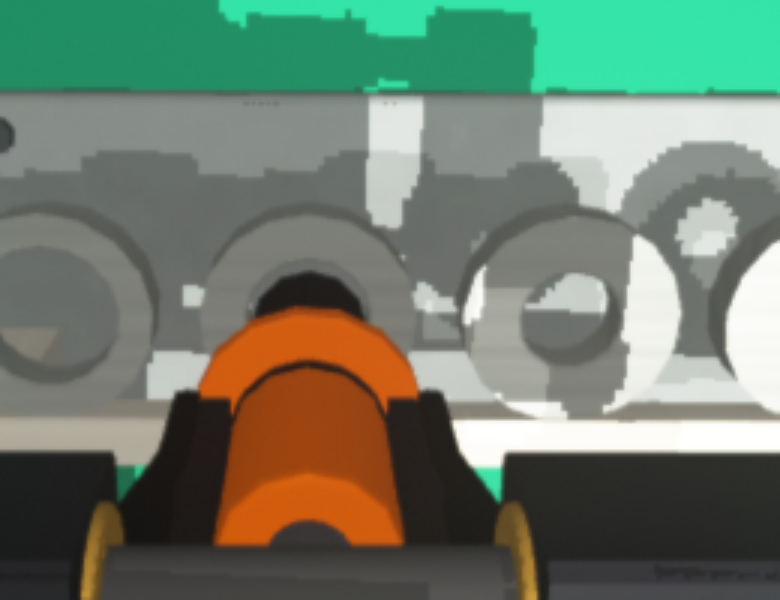

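Same place as before, centred within 0.3 mm. Enter.

Request:
{"name": "arm_command", "arguments": {"targets": [{"x": 0.4,"y": 0,"z": 0,"wx": 0,"wy": 0,"wz": 0},{"x": 0.6,"y": 0,"z": 0,"wx": 0,"wy": 0,"wz": 0},{"x": 0.75,"y": 0,"z": 0,"wx": 0,"wy": 0,"wz": 0},{"x": 0.75,"y": 0,"z": 0,"wx": 0,"wy": 0,"wz": 0}]}}

```text
clock: 22.42
eef_pos: [0.4933, -0.0736, 0.0878]
tcp_rot: [-0.157, 1.57, 3.019]
contact_force: [-0.7, 0.4, -0.8]
gripper_width: 0.0256
```

Request:
{"name": "arm_command", "arguments": {"targets": [{"x": 0.5,"y": 0,"z": 0,"wx": 0,"wy": 0,"wz": 0},{"x": 1.2,"y": 0,"z": 0,"wx": 0,"wy": 0,"wz": 0},{"x": 2,"y": 0,"z": 0,"wx": 0,"wy": 0,"wz": 0},{"x": 2.8,"y": 0,"z": 0,"wx": 0,"wy": 0,"wz": 0},{"x": 3.5,"y": 0,"z": 0,"wx": 0,"wy": 0,"wz": 0},{"x": 4,"y": 0,"z": 0,"wx": 0,"wy": 0,"wz": 0},{"x": 4,"y": 0,"z": 0,"wx": 0,"wy": 0,"wz": 0}]}}

```text
clock: 23.3
eef_pos: [0.4932, -0.0736, 0.0475]
tcp_rot: [-0.301, 1.57, 2.875]
contact_force: [0.1, -0.6, -0.7]
gripper_width: 0.025
```

Request:
{"name": "arm_command", "arguments": {"targets": [{"x": 0.15,"y": 0,"z": 0,"wx": 0,"wy": 0,"wz": 0},{"x": 0.3,"y": 0,"z": 0,"wx": 0,"wy": 0,"wz": 0},{"x": 0.35,"y": 0,"z": 0,"wx": 0,"wy": 0,"wz": 0},{"x": 0.35,"y": 0,"z": 0,"wx": 0,"wy": 0,"wz": 0}]}}

```text
clock: 23.8
eef_pos: [0.4935, -0.0737, 0.0445]
tcp_rot: [2.234, 1.571, -0.874]
contact_force: [-1.2, -0.1, -0.5]
gripper_width: 0.0252
```

Request:
{"name": "arm_command", "arguments": {"targets": [{"x": 0,"y": 0,"z": 0,"wx": 0,"wy": 0,"wz": 0},{"x": 0,"y": 0,"z": 0,"wx": 0,"wy": 0,"wz": 0},{"x": 0,"y": 0,"z": 0,"wx": 0,"wy": 0,"wz": 0},{"x": 0,"y": 0,"z": 0,"wx": 0,"wy": 0,"wz": 0},{"x": 0,"y": 0,"z": 0,"wx": 0,"wy": 0,"wz": 0}], "claw": 65}}

```text
clock: 24.42
eef_pos: [0.4935, -0.0737, 0.0445]
tcp_rot: [1.877, 1.571, -1.23]
contact_force: [0.3, -0.1, -0.4]
gripper_width: 0.0559
```

Request:
{"name": "arm_command", "arguments": {"targets": [{"x": -1,"y": 0,"z": 0,"wx": 0,"wy": 0,"wz": 0},{"x": -3,"y": 0,"z": 0,"wx": 0,"wy": 0,"wz": 0},{"x": -6,"y": 0,"z": 0,"wx": 0,"wy": 0,"wz": 0},{"x": -10,"y": 0,"z": 0,"wx": 0,"wy": 0,"wz": 0},{"x": -13,"y": 0,"z": 0,"wx": 0,"wy": 0,"wz": 0},{"x": -13,"y": 0,"z": 0,"wx": 0,"wy": 0,"wz": 0},{"x": -13,"y": 0,"z": 0,"wx": 0,"wy": 0,"wz": 0}]}}

```text
clock: 25.3
eef_pos: [0.4931, -0.0736, 0.1742]
tcp_rot: [0.325, 1.57, -2.782]
contact_force: [0.4, -0.7, -0.1]
gripper_width: 0.0565
```

```bash
python3 - <<'E'
from fit import *
s=robot.state();print(s['contact_force'].round(2),s['gripper_width'])
P,d,p,R=wcam(); save('w22.png',P); print(p)
T=toolpts(d); W=p+R.apply(T.reshape(-1,3)).reshape(T.shape)
h=cv2.cvtColor(P,cv2.COLOR_RGB2HSV)
org=(h[...,0]>3)&(h[...,0]<22)&(h[...,1]>100)&(np.hypot(W[...,0]-.494,W[...,1]+.075)<.04)
for lo,hi in ((.112,.122),(.071,.079)):
    m=org&(W[...,2]>lo)&(W[...,2]<hi); w=W[m]; print(m.sum(),np.median(w[:,2]),cv2.minEnclosingCircle((w[:,:2]*1000).astype(np.float32)))
gauge_fit(P,d,p,R,rings=(0,2))
S,_=imaging.camera('scene'); save('s22.png',S)
E
```

```text
[ 0.39 -0.66 -0.11] 0.056523645604918134
[ 0.4931068  -0.07364464  0.17417737]
643 0.11669497123534997 ((494.2030334472656, -75.1601791381836), 12.766351699829102)
635 0.07478479481186377 ((494.03668212890625, -75.39850616455078), 20.042133331298828)
gauge [ 0.4943 -0.1039] yaw deg 1.76 cost 266.5 rings [[0.4917, -0.017], [0.4934, -0.0749], [0.4952, -0.1329], [0.497, -0.1909]]
```

View pics/w22.png

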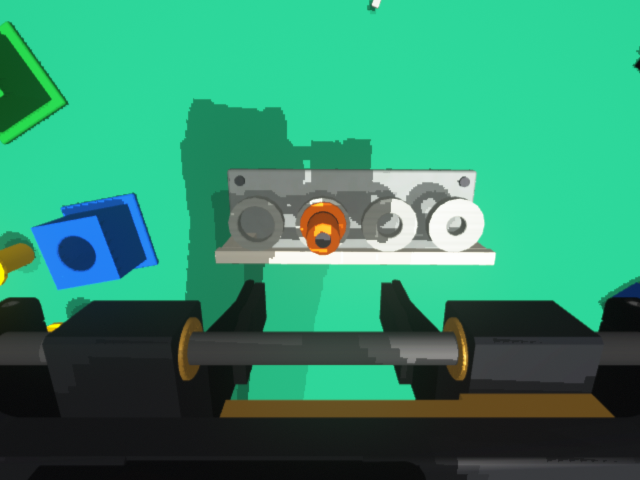

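View pics/s22.png

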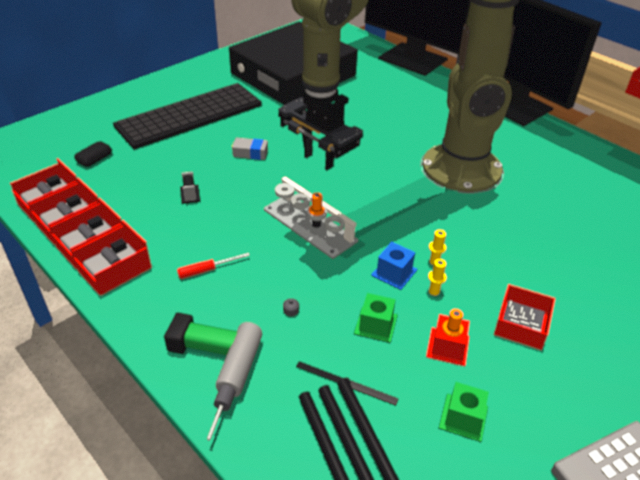

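The tube stands upright in ring 2 at pixel (322,228) of the wrist view. The red-holder tube, at (455,318) in the scene view, and the bystanders are where they were.

```bash
python3 -c "
from h import *
print(robot.finish_job())"
```

```text
the job is handed in; nothing more can be done
None
```

The tube from the blue holder is the thin one, about 24 mm in the images. It now stands released and fully home in ring 2.

**Gauging:**
- It went down to its collar in ring 1 and then in ring 2, with up to about 8 N of contact each time.
- Ring 3 stopped it at the ring's top face with about 6 N, centred within 0.5 mm.
- I then put it back through ring 2 to its collar, let go and backed off, and handed the job in at about 25 s.

**Last checks:**
- **Height:** the collar top is at 74.8 mm, against the 75 mm expected when it rests on the ring.
- **Centring:** the collar is within about 0.8 mm of the ring's centre.
- **Upright:** the grip top and collar centres agree within 0.3 mm.
- **Surroundings:** in the scene picture the tube in the red holder and the bystanders look undisturbed. I checked this by eye only.

**What disagreed:**
- **Fingertips:** they sit about 38 mm behind the reported TCP. My first close therefore shut on air above the tube. I measured the offset in the wrist image and grasped again correctly.
- **Pressing on ring 2:** the first time the collar rested there, I also read about 6 N sideways. I put that down to the arm flexing, because it only rose while I pressed down.

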